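# Wedge a jar carrier in its dovetail dock, lock it and restock the toppled jars

## Task

Set the blue jar carrier into the wide mouth of the steel dovetail dock, narrow end of its foot first, and slide it along until it wedges tight between both gibs. Then strike the red-headed lock pin beside it right down with the held mallet, not with the hand. Only then stand the toppled spice jars upright in the carrier's pockets, one jar to a pocket in any order, and finish with the carrier fully home, the mallet standing on its head on the table and everything else where it was.

Things in the scene. Friction and masses are not known exactly. Their poses are not given: they have to be found in the camera images.
- dock_seat (a point): point on top of the fixed dock's plate (6 mm above the table) where the middle of the carrier's foot stands once wedged. The way runs along this frame's y: wide mouth at +y (the robot's left), home to -y; x is across, z up. Way 60 mm wide at the plate here, narrowing 0.28 mm per mm to -y. Pushed with 10 to 25 N the carrier stops within about 3 mm of y = 0 (if it jams against one gib, push again, easing it to the middle) and friction holds it
- gib_far: the fixed steel gib (rail) on the +x side of the way, from 60 mm to -y to 90 mm to +y of dock_seat, top 22 mm above the table, its inner face leaning 20 degrees inward (undercut); origin on the plate in the middle of the way, 15 mm to +y of dock_seat
- gib_near: the steel gib on the -x side of the way, mirror image of the other, same origin. Both faces are smooth
- carrier_mid (a point): centre of the loose blue jar carrier, 25 mm above its foot's underside, 0.4 kg; z up, axes parallel to dock_seat's once home. Its tray is 60 mm wide (x), 172 mm long (y), its walls reach from 7 mm below to 25 mm above this point; three square pockets in a row along y. Grip it across the 60 mm width at the middle
- carrier: the carrier's origin, mid foot underside. Black dovetail foot: 100 mm long (y), 18 mm high, at the bottom 46 mm wide at its leading -y end and 74 mm at +y, sides undercut 20 degrees. It can be lowered from above between the gibs while 50 to 75 mm short of home (that far to +y of dock_seat); from 31 mm short on, the gibs overhang it
- pocket_0 (a point): middle of the floor of the carrier's leading (-y) pocket: 52 x 52 mm inside, floor 22 mm above the underside of the foot, outer walls 28 mm high above the floor, dividers 23 mm; axes as carrier_mid
- pocket_1 (a point): the same for the middle pocket, 56 mm to +y of pocket_0
- pocket_2 (a point): the same for the trailing pocket, 56 mm to +y of pocket_1
- jar_a_mid (a point): centre (half-way up) of a glass spice jar with a black screw cap, 40 mm in diameter, 105 mm tall, 0.11 kg. It starts lying on its side on the table, cap roughly to the robot's right; it can roll. z axis: along the jar from its base to its cap (up when the jar stands). It may be absent.
- jar_b_mid (a point): centre (half-way up) of a glass spice jar with a red screw cap, 44 mm in diameter, 105 mm tall, 0.11 kg. It starts lying on its side on the table, cap roughly to the robot's right; it can roll. z axis: along the jar from its base to its cap (up when the jar stands). It may be absent.
- jar_c_mid (a point): centre (half-way up) of a glass spice jar with a black screw cap, 40 mm in diameter, 105 mm tall, 0.11 kg. It starts lying on its side on the table, cap roughly to the robot's right; it can roll. z axis: along the jar from its base to its cap (up when the jar stands). It may be absent.
- jar_a: the jar of jar_a_mid; origin at the centre of its base, 52.5 mm from jar_a_mid
- jar_b: the jar of jar_b_mid; origin at the centre of its base, 52.5 mm from jar_b_mid
- jar_c: the jar of jar_c_mid; origin at the centre of its base, 52.5 mm from jar_c_mid
- lock_pin (a joint): travel of the sprung lock pin, m: 0 up, 0.012 fully down. It takes about 9 N straight down, and stays where it is driven
- lock_pin_top (a point): middle of the top of the lock pin's red head, 17 mm across; the brass and red pin stands 16 mm out of a round steel boss fixed on the dock, 61 mm to -x and 15 mm to -y of dock_seat; top 48 mm above the table when up, 36 mm when down. Axes as dock_seat
- mallet_mid (a point): centre (half-way up) of the small mallet, 107 mm tall, 0.25 kg, that stands upright on its square black head (36 x 36 mm, 46 mm high); above that a round wooden handle 24 mm in diameter, from 7 mm below to 46 mm above this point, with a domed red end. z axis: from head to handle end. Its head's underside is the striking face
- mallet: the mallet; origin at the centre of its head's underside
- dock: the fixed dock: grey plate 150 x 200 x 6 mm with gibs and pin boss; origin on the table under its way, 15 mm to +y of dock_seat; axes as dock_seat
- wrap_box: bystander: long narrow teal carton, 59 x 317 x 51 mm, at the back of the table; origin under its centre
- timer: bystander: white kitchen timer, 30 x 74 x 66 mm; origin under its centre

How it is judged:
On the way, in this order (a step that is already met when the one before it is completed fails the run):
1. the carrier is slid home in the dock and wedged tight (within 4 mm of the middle of its seat) (y of carrier_mid in the frame of dock_seat between -0.012 and 0.004 m and x of carrier_mid in the frame of dock_seat between -0.003 and 0.003 m and z of carrier_mid in the frame of dock_seat between 0.021 and 0.029 m and angle between the y axis of carrier_mid and the y axis of dock_seat, either way round below 0.05 rad), for 0.2 s.
2. the lock pin is driven down by the mallet (more than 10 mm, the mallet on it) (value of joint lock_pin above 0.01 m and contact force between mallet and dock above 0.5 N).
3. a jar stands upright in a pocket of the wedged carrier (all of step 1 and ((angle between jar_a_mid's own z axis and vertical below 0.12 rad and ((horizontal distance between jar_a_mid and pocket_0 below 0.012 m and z of jar_a_mid in the frame of pocket_0 between 0.045 and 0.06 m) or (horizontal distance between jar_a_mid and pocket_1 below 0.012 m and z of jar_a_mid in the frame of pocket_1 between 0.045 and 0.06 m) or (horizontal distance between jar_a_mid and pocket_2 below 0.012 m and z of jar_a_mid in the frame of pocket_2 between 0.045 and 0.06 m))) or (angle between jar_b_mid's own z axis and vertical below 0.12 rad and ((horizontal distance between jar_b_mid and pocket_0 below 0.012 m and z of jar_b_mid in the frame of pocket_0 between 0.045 and 0.06 m) or (horizontal distance between jar_b_mid and pocket_1 below 0.012 m and z of jar_b_mid in the frame of pocket_1 between 0.045 and 0.06 m) or (horizontal distance between jar_b_mid and pocket_2 below 0.012 m and z of jar_b_mid in the frame of pocket_2 between 0.045 and 0.06 m))) or (angle between jar_c_mid's own z axis and vertical below 0.12 rad and ((horizontal distance between jar_c_mid and pocket_0 below 0.012 m and z of jar_c_mid in the frame of pocket_0 between 0.045 and 0.06 m) or (horizontal distance between jar_c_mid and pocket_1 below 0.012 m and z of jar_c_mid in the frame of pocket_1 between 0.045 and 0.06 m) or (horizontal distance between jar_c_mid and pocket_2 below 0.012 m and z of jar_c_mid in the frame of pocket_2 between 0.045 and 0.06 m))))), for 0.2 s.
At the end, for the whole second after the job is handed in: Carrier home in the dock (within 4 mm along the way, 3 mm across, 0.05 rad, on the plate), lock pin down over 10 mm, mallet upright on the table (0.12 rad, 4 mm), every jar present upright (0.12 rad) on a pocket floor, its centre within 12 mm of a pocket's middle; all at rest (all of step 1 and angle between each of jar_a_mid, jar_b_mid, jar_c_mid, mallet_mid's own z axis and vertical below 0.12 rad and ((horizontal distance between jar_a_mid and pocket_0 below 0.012 m and z of jar_a_mid in the frame of pocket_0 between 0.045 and 0.06 m) or (horizontal distance between jar_a_mid and pocket_1 below 0.012 m and z of jar_a_mid in the frame of pocket_1 between 0.045 and 0.06 m) or (horizontal distance between jar_a_mid and pocket_2 below 0.012 m and z of jar_a_mid in the frame of pocket_2 between 0.045 and 0.06 m)) and ((horizontal distance between jar_b_mid and pocket_0 below 0.012 m and z of jar_b_mid in the frame of pocket_0 between 0.045 and 0.06 m) or (horizontal distance between jar_b_mid and pocket_1 below 0.012 m and z of jar_b_mid in the frame of pocket_1 between 0.045 and 0.06 m) or (horizontal distance between jar_b_mid and pocket_2 below 0.012 m and z of jar_b_mid in the frame of pocket_2 between 0.045 and 0.06 m)) and ((horizontal distance between jar_c_mid and pocket_0 below 0.012 m and z of jar_c_mid in the frame of pocket_0 between 0.045 and 0.06 m) or (horizontal distance between jar_c_mid and pocket_1 below 0.012 m and z of jar_c_mid in the frame of pocket_1 between 0.045 and 0.06 m) or (horizontal distance between jar_c_mid and pocket_2 below 0.012 m and z of jar_c_mid in the frame of pocket_2 between 0.045 and 0.06 m)) and value of joint lock_pin above 0.01 m and height (world z) of mallet between -0.004 and 0.004 m and linear speed of each of jar_a, jar_b, jar_c, carrier, mallet below 0.02 m/s); the robot touches nothing.
It fails at once if the fingers press on the dock or its lock pin with more than 6 N once the pin has begun to move and before it is down (contact force between the fingers and dock above 6 N and value of joint lock_pin between 0.002 and 0.01 m).
It fails at once if another thing on the table is moved by more than 4 cm (distance of any of wrap_box, timer from where it was at the start of the episode above 0.04 m).
Of jar_a, jar_b, jar_c only 2 to 3 are there at a start; the rules pass over those that are not, and their reading is None.
At some moment in a run one of carrier may be knocked a few centimetres aside while the robot is not near it.
Once in a run the grip may slacken for a moment while it holds something.
It also fails if it takes over 210 s, if anything falls off the work surface, if the arm or the gripper's body presses on something with over 40 N, if the wrist force passes 120 N, or if a joint passes its speed limit or range.

## Robot

A 7-joint arm with a two-finger parallel gripper is mounted at the origin on the work surface; the furniture and walls round the work are solid. World frame = base frame: x ahead of the robot, y to its left, z up, the work surface at z = 0. Lengths are in m, angles in rad, forces in N, time in s.
With the tool pointing down it reaches from about 0.4 to 0.85 m from the base axis. Payload 4.4 kg.
Tool frame: the origin (TCP) lies at the very end of the fingers, on their centre line; the grasp point (between the pads) lies 19 mm behind it; z points along the fingers, y is the direction in which the jaws open and shut (so a half turn about z gives the same grasp; the last joint's range is limited). The gripper opens to 94 mm and grips with 3 to 60 N. Pads are 16 mm wide; open, the fingers measure 119 mm over their backs; the gripper's body (75 mm by 177 mm) begins 78 mm behind the grasp point.
Start: joints at [1.232, 0.628, 0.038, 1.517, -0.027, 0.996, -0.02], TCP at [0.175, -0.626, 0.205] pointing down, gripper open.
Joint ranges: [-3.06, 3.06], [-0.37, 2.12], [-1.25, 1.32], [0.18, 2.47], [-1.1, 4.24], [0.23, 1.98], [-2.94, 2.94]. Speed limits (rad/s): [2.57, 2.57, 3.14, 3.14, 3.14, 3.14, 3.14].

## Interface

Orientations are given as a unit quaternion [x, y, z, w].
In Python, from bench import manip gives the robot as it stands.
- The arm moves only by the tool servo_tool, never from a script. Its argument "series" is a list of rows, each a list of 2 entries, a list of its own where there are three numbers: the shift along the tool's x, y, z in mm, then the turn about the tool's z in rad. A call has 1 to 8 rows; each row shifts and turns the commanded pose from where the row before left it, along the tool's axes as they then stand; what a row does not reach is not made up. A row lasts 1/10 s, in which the tool goes at most 50 mm and 8.59 degrees, less where a joint would pass 70% of its speed; a pose out of reach is approached as far as the arm can. A call is refused whole if a number of a shift passes 50 or a number of a turn 0.15, either way. A call with a gripper value outside its range is refused whole. "fingers" is the finger opening in mm, from 0 to 94, set as the call begins (left out, the last holds). The fingers move at their own pace and stop on an object; the grip force is fixed at half the most. Time passes only in rows, so rows that do not move let the fingers close. It gives the time, the measured TCP pose, the force and the opening at its end, in the units of the state.
- manip.sense(): the state, without advancing time (a new reading comes with each control period).
- manip.grab_frame(name): name is "side" or "top"; returns (picture, depth): 420x560x3 uint8, red, green, blue; 420x560 float32, m along the optical axis (not along the pixel's ray), 0 where there is no reading.
- manip.calibration(name): a dict with "vertical_fov" (degrees; the focal length in pixels is half the picture's height over the tangent of half this angle, whatever the lens; pixels are square), "cx", "cy" (the principal point, pixels), "dist_coeffs" ([k1, k2, p1, p2, k3] as OpenCV has them; the pictures are not rectified), "cam_to_world" (4x4, takes a point from camera to world coordinates). Camera axes: x right, y up, looking along -z (the intrinsics and any distortion apply to the point x, -y, -z); pixel columns grow to the right and rows downward; lengths in m; the calibration is good to about 2 mm. A picture is of the moment at which its call begins. calibration takes no time and is no camera call.
- manip.close_job(): hands the job in, once; it reports no verdict.
The state is a dict: "time": time; "joint_positions": joint angles; "dq": joint speeds; "tau": joint torques, N m; "tool_pos": TCP position; "eef_rot": TCP orientation; "wrist_force": force on the tool from outside, world axes, zero at the start; "torque": the same for the moment, N m; "finger_gap": opening from 0.0 (shut) to 1.0 (fully open).
Only numpy, scipy, OpenCV 4.12 (cv2) and the standard library are available. Lean on these libraries where they do the work, as an engineer would, in place of code of your own. Each camera call takes 0.05 s, during which the arm holds its last target. There are 200 camera calls.

## Working session

There is one attempt and no reset: what is moved stays moved. The work goes in short steps, Python scripts to look and compute and a tool call to move; the robot and the scene stay as the last step left them, time stands still between calls to the robot, and variables do not carry over. Pictures are saved under pics/ and viewed, about 12 in all and at most 16, crops included, and the job is handed in when it is done.

Besides the shell and the picture viewer there is one more tool, called as name(argument=value, ...) on one line, values as JSON. servo_tool: Moves the arm, as the interface text tells. Its arguments: {"type":"object","properties":{"series":{"type":"array"},"fingers":{"type":"number"}},"required":["series"]}

```bash
mkdir -p pics; cat > h.py <<'E'
import numpy as np, cv2
from scipy.spatial.transform import Rotation as R
from bench import manip
def K(n):
    c=manip.calibration(n); f=210/np.tan(np.radians(c["vertical_fov"])/2)
    return np.array([[f,0,c["cx"]],[0,f,c["cy"]],[0,0,1]]),np.array(c["dist_coeffs"],float),np.array(c["cam_to_world"])
def cloud(n,d):
    k,dc,T=K(n); v,u=np.mgrid[0:420,0:560]
    p=cv2.undistortPoints(np.stack([u.ravel(),v.ravel()],1).astype(float)[:,None],k,dc)[:,0]
    z=d.ravel(); P=np.stack([p[:,0]*z,-p[:,1]*z,-z,np.ones_like(z)],1)@T.T
    P=P[:,:3].reshape(420,560,3); P[d<=0]=np.nan; return P
def plane(n,uv,z):
    k,dc,T=K(n); p=cv2.undistortPoints(np.array(uv,float).reshape(-1,1,2),k,dc)[:,0]
    D=np.stack([p[:,0],-p[:,1],-np.ones(len(p))],1)@T[:3,:3].T; o=T[:3,3]
    return o+D*((z-o[2])/D[:,2])[:,None]
def proj(n,P):
    k,dc,T=K(n); c=(np.array(P,float).reshape(-1,3)-T[:3,3])@T[:3,:3]; c=c*[1,-1,-1]
    return cv2.projectPoints(c[:,None],np.zeros(3),np.zeros(3),k,dc)[0][:,0]
def save(n,name,crop=None,s=1):
    im,d=manip.grab_frame(n); b=im[...,::-1]
    if crop: x0,y0,x1,y1=crop; b=b[y0:y1,x0:x1]
    cv2.imwrite("pics/"+name,cv2.resize(b,None,fx=s,fy=s)); return im,d
def st():
    s=manip.sense(); print("t",s["time"],"tcp",np.round(s["tool_pos"],4),"F",np.round(s["wrist_force"],1),"gap",round(s["finger_gap"]*94,1)); Rm=R.from_quat(s["eef_rot"]).as_matrix(); print("toolx",np.round(Rm[:,0],3),"tooly",np.round(Rm[:,1],3),"toolz",np.round(Rm[:,2],3)); return s
E
python3 - <<'E'
from h import *
st()
for n in("top","side"):
    im,d=save(n,n+"0.png",None,1.4); np.savez(n+"0.npz",im=im,d=d); k,dc,T=K(n); print(n,T[:3,3].round(3),k[0,0],dc,d.min(),d.max())
E
```

```text
t 0.0 tcp [ 0.1749 -0.6253  0.2046] F [-0.1  0.1 -0.3] gap 94.3
toolx [ 0.963  0.269 -0.   ] tooly [ 0.269 -0.963 -0.002] toolz [-0.001  0.002 -1.   ]
top [0.373 0.043 1.3  ] 516.2793852195023 [-0.05388835  0.          0.          0.          0.        ] 0.0 2.2695255
side [ 0.473 -0.679  0.691] 415.2249829118381 [-0.04598015  0.          0.          0.          0.        ] 0.0 1.4899651
```

View pics/top0.png

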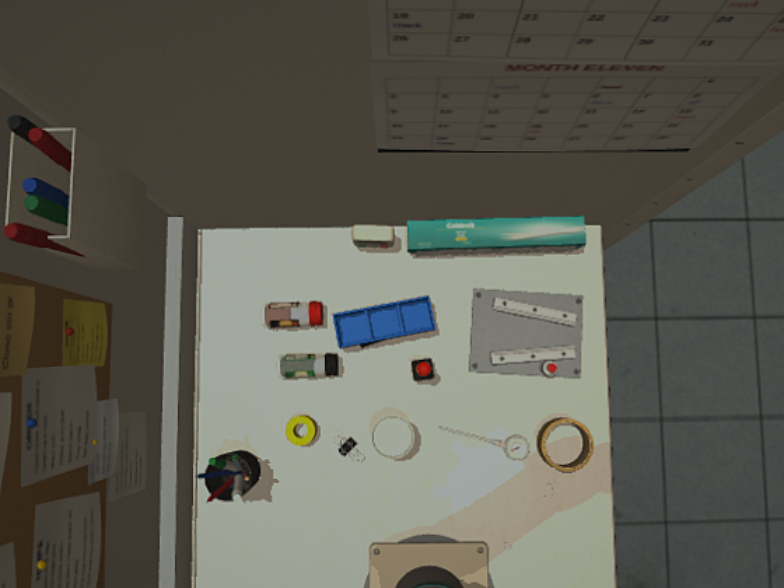

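View pics/side0.png

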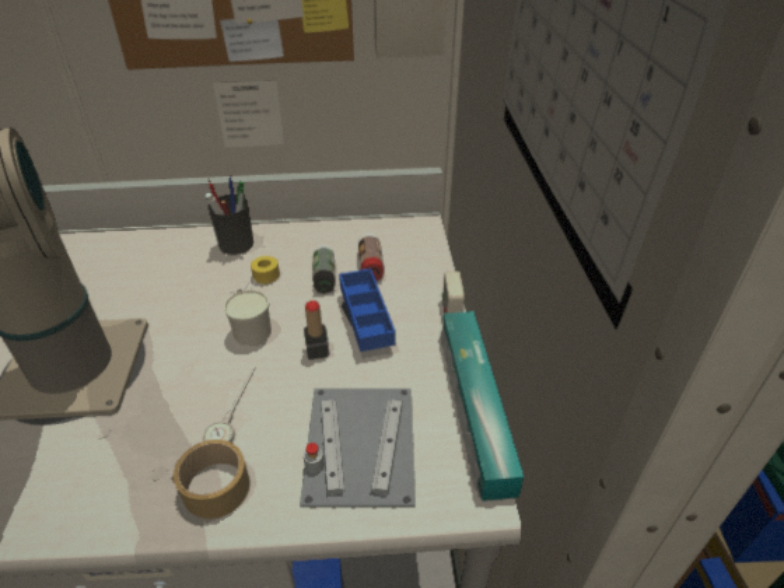

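```bash
cat >> h.py <<'E'
def blobs(n,im,d,ranges,zr=(0,.2),amin=30):
    P=cloud(n,d); hsv=cv2.cvtColor(im,cv2.COLOR_RGB2HSV); m=np.zeros(d.shape,np.uint8)
    for lo,hi in ranges: m|=cv2.inRange(hsv,np.array(lo),np.array(hi))
    w=(P[...,0]>.2)&(P[...,0]<.9)&(abs(P[...,1])<.6)&(P[...,2]>zr[0])&(P[...,2]<zr[1]); m[~w]=0
    N,L,S,C=cv2.connectedComponentsWithStats(m); return P,[(L==i) for i in range(1,N) if S[i,4]>=amin]
BLUE=[((108,120,40),(125,255,255))]; RED=[((0,140,70),(6,255,255)),((173,140,70),(180,255,255))]
def rect(P2):
    (c,wh,a)=cv2.minAreaRect((P2*1000).astype(np.float32)); b=cv2.boxPoints((c,wh,a)); return np.array(c),wh,b
def carrier(n="top",im=None,d=None,show=True):
    if im is None: im,d=manip.grab_frame(n)
    P,B=blobs(n,im,d,BLUE,(0.0,.2),100); m=np.any(B,0)
    v,u=np.nonzero(m); hull=cv2.convexHull(np.stack([u,v],1).astype(np.float32))[:,0]
    Q=plane(n,hull,np.nanpercentile(P[m][:,2],95)); c,wh,b=rect(Q[:,:2]); e=max([b[1]-b[0],b[2]-b[1]],key=np.linalg.norm); e=e*np.sign(e[1])
    if show: print("carrier c",c.round(1),"wh",np.round(wh,1),"yaw(y axis)",round(np.arctan2(-e[0],e[1]),4),"topz",np.nanpercentile(P[m][:,2],[50,95]).round(4))
    return c,np.arctan2(-e[0],e[1])
E
python3 - <<'E'
from h import *
for n in("top","side"):
    z=np.load(n+"0.npz"); im,d=z["im"],z["d"]; print(n)
    carrier(n,im,d)
    P,B=blobs(n,im,d,RED,(0.01,.2),15)
    for m in B:
        q=P[m]; v,u=np.nonzero(m); print(" red n",m.sum(),"px",u.mean().round(1),v.mean().round(1),"xyz",np.nanmean(q,0).round(4),"zmax",np.nanpercentile(q[:,2],95).round(4),"ext",np.ptp(q,axis=0).round(3))
z=np.load("top0.npz"); im,d=z["im"],z["d"]; P=cloud("top",d)
# gib tops : height ~22mm in dock area
w=(P[...,0]>.4)&(P[...,0]<.75)&(P[...,1]<-.05)&(P[...,1]>-.35)
print("table z",np.nanmedian(P[300:340,300:400,2]))
m=(w&(P[...,2]>.016)&(P[...,2]<.03)).astype(np.uint8)
N,L,S,C=cv2.connectedComponentsWithStats(m)
for i in range(1,N):
    if S[i,4]>80:
        q=P[L==i]; c,wh,b=rect(q[:,:2]); print("gib",c.round(1),np.round(wh,1),b.round(1).tolist(),"z",np.nanmedian(q[:,2]))
hsv=cv2.cvtColor(im,cv2.COLOR_RGB2HSV)
m=w&(hsv[...,2]<175)&(hsv[...,1]<40)&(P[...,2]<.012)
v,u=np.nonzero(m); print("plate",rect(P[m][:,:2]),np.nanmedian(P[m][:,2]))
# jars: height>15 in left area
m=((P[...,0]>.4)&(P[...,0]<.7)&(P[...,1]>.13)&(P[...,1]<.35)&(P[...,2]>.012)&(P[...,2]<.08)).astype(np.uint8)
N,L,S,C=cv2.connectedComponentsWithStats(m)
for i in range(1,N):
    if S[i,4]>80:
        q=P[L==i]; print("obj",rect(q[:,:2]),"zmax",np.nanpercentile(q[:,2],97))
c=cv2.resize(im[190:320,170:430,::-1],None,fx=3,fy=3,interpolation=cv2.INTER_CUBIC); cv2.imwrite("pics/crop0.png",c)
E
```

```text
top
carrier c [492.5 115.5] wh [26.9 83.6] yaw(y axis) 0.1693 topz [0.0261 0.0518]
 red n 139 px 224.7 223.6 xyz [0.5008 0.1924 0.0394] zmax 0.0455 ext [0.043 0.02  0.025]
 red n 84 px 302.4 262.9 xyz [0.401  0.0051 0.1012] zmax 0.1088 ext [0.025 0.021 0.069]
 red n 32 px 393.8 262.4 xyz [ 0.4006 -0.2185  0.0472] zmax 0.0519 ext [0.012 0.019 0.023]
 red n 25 px 158.7 347.6 xyz [0.2093 0.3405 0.0798] zmax 0.1161 ext [0.016 0.011 0.085]
side
carrier c [486.6  55.9] wh [ 61.7 195.7] yaw(y axis) 0.1667 topz [0.0325 0.05  ]
 red n 91 px 266.0 187.8 xyz [0.5052 0.1895 0.0393] zmax 0.0448 ext [0.034 0.021 0.023]
 red n 55 px 222.6 218.6 xyz [0.4028 0.0008 0.1041] zmax 0.1075 ext [0.02  0.016 0.011]
 red n 53 px 222.5 320.1 xyz [ 0.4027 -0.2198  0.0469] zmax 0.0485 ext [0.013 0.016 0.009]
table z 0.0006040440378067835
gib [ 611.4 -126. ] [  8.8 151.4] [[606.5, -50.400001525878906], [607.5, -201.8000030517578], [616.2999877929688, -201.6999969482422], [615.2999877929688, -50.29999923706055]] z 0.023325274418250386
gib [ 501.4 -197. ] [148.   22.1] [[474.1000061035156, -266.6000061035156], [49
[... 901 characters left out ...]
33004379272461, 105.5942611694336), array([[476.56708, 285.51257],
       [479.03864, 179.94722],
       [524.35626, 181.00821],
       [521.8847 , 286.57355]], dtype=float32)) zmax 0.04618508528887705
obj (array([471.5486145 , 144.98594666]), (28.508420944213867, 63.37575149536133), array([[439.71164, 131.06792],
       [503.08383, 130.39714],
       [503.3856 , 158.90398],
       [440.0134 , 159.57475]], dtype=float32)) zmax 0.052594793018530976
obj (array([415.56726074, 206.1035614 ]), (30.29159164428711, 104.69828033447266), array([[399.22983, 258.09314],
       [401.621  , 153.42216],
       [431.9047 , 154.11398],
       [429.51352, 258.78497]], dtype=float32)) zmax 0.04322790386116393
```

View pics/crop0.png

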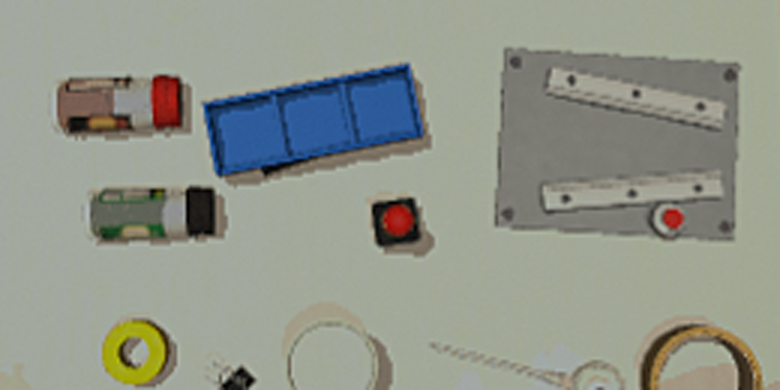

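```bash
sed -i 's/BLUE=\[((108,120,40)/BLUE=[((98,110,30)/; s/(125,255,255))\]; RED/(130,255,255))]; RED/' h.py
python3 - <<'E'
from h import *
for n in("top","side"):
    z=np.load(n+"0.npz"); im,d=z["im"],z["d"]; print(n); carrier(n,im,d)
    hsv=cv2.cvtColor(im,cv2.COLOR_RGB2HSV); 
    s=proj(n,[[.46,-.2,.006]])[0].astype(int); print(s,hsv[s[1],s[0]])
    g=cv2.cvtColor(im,cv2.COLOR_RGB2GRAY); v0=int(g[s[1],s[0]]); 
    P=cloud(n,d); w=(P[...,0]>.33)&(P[...,0]<.68)&(P[...,1]<-.03)&(P[...,1]>-.36)
    m=((abs(g.astype(int)-v0)<22)&w).astype(np.uint8); N,L,S,C=cv2.connectedComponentsWithStats(m); mm=L==L[s[1],s[0]]
    v,u=np.nonzero(mm); h=cv2.convexHull(np.stack([u,v],1).astype(np.float32))[:,0]
    c,wh,b=rect(plane(n,h,.006)[:,:2]); print("plate",c.round(1),np.round(wh,1),b.round(1).tolist())
    e=max([b[1]-b[0],b[2]-b[1]],key=np.linalg.norm); print("yaw",np.arctan2(-e[0]*np.sign(e[1]),abs(e[1])))
    for w2,zz in(((.395,.445),.022),((.46,.55),.022)):
        pass
E
```

```text
top
carrier c [483.1  71. ] wh [ 62.5 170.3] yaw(y axis) 0.1798 topz [0.0229 0.0509]
[382 239] [ 34  16 124]
plate [ 462.7 -183. ] [200.2 153.4] [[378.70001220703125, -277.1000061035156], [531.5999755859375, -288.6000061035156], [546.7000122070312, -89.0], [393.70001220703125, -77.4000015258789]]
yaw -0.07539418
side
carrier c [486.8  55.8] wh [ 62.  197.1] yaw(y axis) 0.1716 topz [0.0325 0.05  ]
[254 322] [ 48  10 125]
plate [ 465.5 -186.3] [203.6 152.3] [[381.79998779296875, -282.0], [533.7000122070312, -293.6000061035156], [549.2000122070312, -90.5999984741211], [397.3999938964844, -79.0]]
yaw -0.076449305
```

```bash
cat >> h.py <<'E'
def yawdiff(Rm,ang):   # turn about tool z (down) to put tool y at world angle ang (mod pi)
    a=np.arctan2(Rm[1,1],Rm[0,1]); e=(ang-a+np.pi/2)%np.pi-np.pi/2; return -e
def plan(tgt,ang=None,step=40,turn=.14,start=None):
    s=st(); p=np.array(s["tool_pos"])*1000 if start is None else np.array(start,float); Rm=R.from_quat(s["eef_rot"]).as_matrix()
    t=0 if ang is None else yawdiff(Rm,ang); D=np.array(tgt,float)-p
    n=max(1,int(np.ceil(max(np.linalg.norm(D)/step,abs(t)/turn)))); rows=[]
    print("D",D.round(1),"turn",round(t,3),"rows",n)
    for i in range(n):
        rem=(np.array(tgt)-p)/(n-i); l=(Rm.T@rem).round(1 if np.linalg.norm(D)<30 else 0); p=p+Rm@l; a=round(t/n,3); rows.append([l.tolist(),a]); Rm=Rm@R.from_euler("z",a).as_matrix()
    for i in range(0,n,8): print(str(rows[i:i+8]).replace(" ",""))
E
python3 - <<'E'
from h import *
plan([484,71,200],.178)
E
```

```text
t 0.1 tcp [ 0.175  -0.6254  0.2047] F [-0.4 -0.2  0.3] gap 94.2
toolx [ 0.963  0.269 -0.   ] tooly [ 0.269 -0.963 -0.002] toolz [-0.     0.002 -1.   ]
D [309.  696.4  -4.7] turn -1.476 rows 20
[[[24.0,-29.0,0.0],np.float64(-0.074)],[[26.0,-28.0,0.0],np.float64(-0.074)],[[28.0,-25.0,0.0],np.float64(-0.074)],[[30.0,-23.0,0.0],np.float64(-0.074)],[[32.0,-21.0,0.0],np.float64(-0.074)],[[33.0,-19.0,0.0],np.float64(-0.074)],[[35.0,-16.0,0.0],np.float64(-0.074)],[[36.0,-13.0,0.0],np.float64(-0.074)]]
[[[37.0,-11.0,0.0],np.float64(-0.074)],[[37.0,-8.0,1.0],np.float64(-0.074)],[[38.0,-5.0,0.0],np.float64(-0.074)],[[38.0,-3.0,1.0],np.float64(-0.074)],[[38.0,0.0,0.0],np.float64(-0.074)],[[38.0,3.0,1.0],np.float64(-0.074)],[[38.0,6.0,0.0],np.float64(-0.074)],[[37.0,9.0,1.0],np.float64(-0.074)]]
[[[36.0,11.0,0.0],np.float64(-0.074)],[[35.0,14.0,1.0],np.float64(-0.074)],[[35.0,17.0,0.0],np.float64(-0.074)],[[33.0,19.0,1.0],np.float64(-0.074)]]
```

servo_tool(series=[[[24, -29, 0], -0.074], [[26, -28, 0], -0.074], [[28, -25, 0], -0.074], [[30, -23, 0], -0.074], [[32, -21, 0], -0.074], [[33, -19, 0], -0.074], [[35, -16, 0], -0.074], [[36, -13, 0], -0.074]], fingers=94)

```text
time: 0.9
tool_pos: [0.2991, -0.3463, 0.2054]
eef_rot: [0.907, 0.42, -0.0, -0.0]
wrist_force: [0.0, -1.1, 0.6]
finger_gap: 1.001
```

servo_tool(series=[[[37, -11, 0], -0.074], [[37, -8, 1], -0.074], [[38, -5, 0], -0.074], [[38, -3, 1], -0.074], [[38, 0, 0], -0.074], [[38, 3, 1], -0.074], [[38, 6, 0], -0.074], [[37, 9, 1], -0.074]])

```text
time: 1.7
tool_pos: [0.423, -0.0672, 0.2015]
eef_rot: [0.745, 0.667, -0.0, 0.0]
wrist_force: [-0.2, -0.1, -0.0]
finger_gap: 1.003
```

servo_tool(series=[[[36, 11, 0], -0.074], [[35, 14, 1], -0.074], [[35, 17, 0], -0.074], [[33, 19, 1], -0.074], [[0, 0, 0], 0], [[0, 0, 0], 0], [[0, 0, 0], 0]])

```text
time: 2.4
tool_pos: [0.4835, 0.0693, 0.1991]
eef_rot: [0.641, 0.768, -0.001, -0.0]
wrist_force: [0.4, -0.4, -0.2]
finger_gap: 1.003
```

```bash
sed -i 's/a=round(t\/n,3)/a=round(float(t)\/n,3)/' h.py; python3 - <<'E'
from h import *
z=np.load("top0.npz"); a=z["im"]
im,d=save("side","side1.png",(180,150,420,330),3)
carrier("side",im,d)
plan([484,71,24],.178,30)
E
```

```text
carrier c [486.9  56.3] wh [ 60.6 196.8] yaw(y axis) 0.1635 topz [0.0326 0.0499]
t 2.45 tcp [0.4836 0.069  0.1993] F [-0.6 -0.2  0.6] gap 94.2
toolx [-0.179  0.984 -0.001] tooly [ 0.984  0.179 -0.001] toolz [-0.001 -0.001 -1.   ]
D [   0.4    2.  -175.3] turn 0.002 rows 6
[[[0.0,0.0,29.0],0.0],[[0.0,0.0,29.0],0.0],[[1.0,0.0,29.0],0.0],[[0.0,0.0,29.0],0.0],[[1.0,0.0,30.0],0.0],[[0.0,1.0,29.0],0.0]]
```

View pics/side1.png

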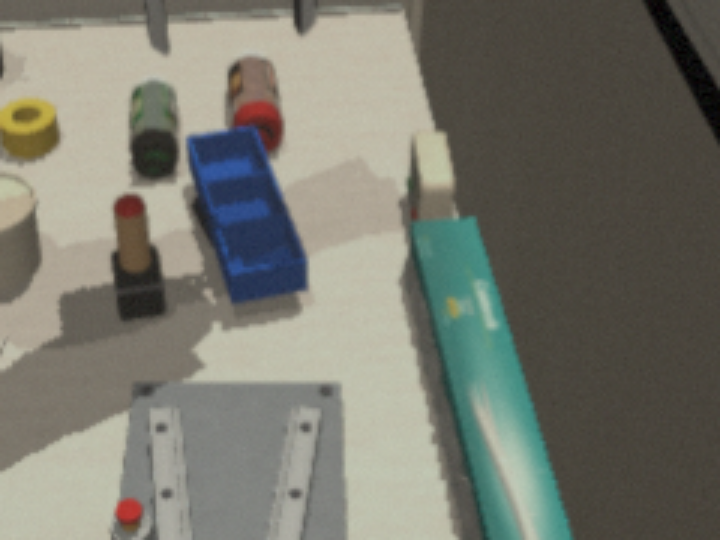

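servo_tool(series=[[[1, 0, 29], 0], [[1, 0, 29], 0], [[0, 0, 29], 0], [[0, 0, 29], 0], [[0, 0, 29], 0], [[0, 0, 29], 0], [[0, 0, 0], 0], [[0, 0, 0], 0]])

```text
time: 3.25
tool_pos: [0.4836, 0.0719, 0.0258]
eef_rot: [0.64, 0.768, -0.0, -0.0]
wrist_force: [0.3, 0.3, 0.1]
finger_gap: 1.0
```

servo_tool(series=[[[0, 0, 0], 0], [[0, 0, 0], 0], [[0, 0, 0], 0], [[0, 0, 0], 0], [[0, 0, 0], 0], [[0, 0, 0], 0], [[0, 0, 0], 0], [[0, 0, 0], 0]], fingers=40)

```text
time: 4.05
tool_pos: [0.4856, 0.0731, 0.0262]
eef_rot: [0.64, 0.768, 0.001, 0.001]
wrist_force: [2.5, -0.4, 6.2]
finger_gap: 0.638
```

servo_tool(series=[[[0, 0, -10], 0], [[0, 0, -20], 0], [[0, 0, -20], 0], [[0, 0, -20], 0], [[0, 0, -10], 0], [[0, 0, 0], 0]])

```text
time: 4.65
tool_pos: [0.484, 0.0726, 0.1064]
eef_rot: [0.64, 0.768, 0.0, 0.0]
wrist_force: [-0.3, 0.8, -3.8]
finger_gap: 0.635
```

```bash
python3 - <<'E'
from h import *
st(); im,d=save("top","top2.png",(170,160,430,330),3); carrier("top",im,d)
E
```

```text
t 4.65 tcp [0.484  0.0726 0.1064] F [-0.3  0.8 -3.8] gap 59.7
toolx [-0.181  0.984 -0.   ] tooly [0.984 0.181 0.001] toolz [ 0.001  0.    -1.   ]
carrier c [468.2 131.4] wh [62.5 46.1] yaw(y axis) -1.3747 topz [0.1033 0.1315]
```

View pics/top2.png

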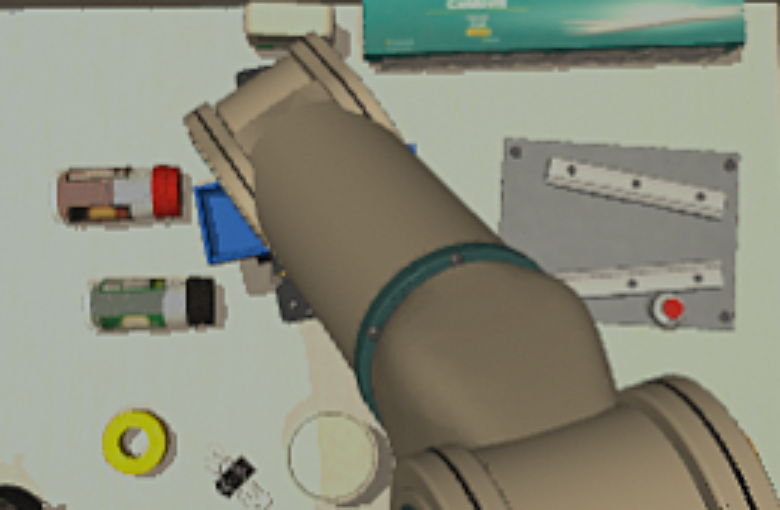

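```bash
python3 - <<'E'
from h import *
plan([470,-137,170],-.076,30)
E
```

```text
t 4.7 tcp [0.4835 0.0724 0.1055] F [ 0.4  0.5 -3.2] gap 60.0
toolx [-0.181  0.984 -0.   ] tooly [ 0.984  0.181 -0.   ] toolz [-0. -0. -1.]
D [ -13.5 -209.4   64.5] turn 0.258 rows 8
[[[-25.0,-6.0,-8.0],0.032],[[-26.0,-6.0,-8.0],0.032],[[-26.0,-5.0,-8.0],0.032],[[-26.0,-4.0,-8.0],0.032],[[-26.0,-3.0,-8.0],0.032],[[-26.0,-2.0,-8.0],0.032],[[-26.0,-1.0,-8.0],0.032],[[-26.0,-1.0,-8.0],0.032]]
```

servo_tool(series=[[[0, 0, -32], 0], [[0, 0, -32], 0], [[0, 0, 0], 0]])

```text
time: 5.0
tool_pos: [0.4857, 0.0734, 0.1715]
eef_rot: [0.64, 0.768, 0.002, 0.001]
wrist_force: [1.1, -0.1, -3.1]
finger_gap: 0.64
```

servo_tool(series=[[[-25, -6, 0], 0.032], [[-26, -6, 0], 0.032], [[-26, -5, 0], 0.032], [[-26, -4, 0], 0.032], [[-26, -3, 0], 0.032], [[-26, -2, 0], 0.032], [[-26, -1, 0], 0.032], [[-26, -1, 0], 0.032]])

```text
time: 5.8
tool_pos: [0.4688, -0.1372, 0.1674]
eef_rot: [0.733, 0.68, -0.001, -0.002]
wrist_force: [0.3, -0.9, -2.9]
finger_gap: 0.638
```

servo_tool(series=[[[0, 0, 0], 0], [[0, 0, 20], 0], [[0, 0, 30], 0], [[0, 0, 30], 0], [[0, 0, 0], 0], [[0, 0, 0], 0]])

```text
time: 6.4
tool_pos: [0.4696, -0.1354, 0.0887]
eef_rot: [0.732, 0.681, -0.001, -0.001]
wrist_force: [0.7, 0.7, -3.4]
finger_gap: 0.638
```

```bash
python3 - <<'E'
from h import *
s=st(); im,d=save("side","side3.png",(170,190,370,370),3.5)
plan([470,-137,90],-.076,30)
# gib top edges check from side: tray top rect
P=cloud("side",d); _,B=blobs("side",im,d,BLUE,(0,.2),50); m=np.any(B,0)&(P[...,2]>np.array(s["tool_pos"])[2]+.012)
print(rect(P[m][:,:2]))
E
```

```text
t 6.4 tcp [ 0.4696 -0.1354  0.0887] F [ 0.7  0.7 -3.4] gap 60.0
toolx [0.073 0.997 0.001] tooly [ 0.997 -0.073 -0.003] toolz [-0.003  0.001 -1.   ]
t 6.45 tcp [ 0.4706 -0.1357  0.0896] F [-0.3  0.3 -3.3] gap 59.6
toolx [0.073 0.997 0.   ] tooly [ 0.997 -0.073 -0.   ] toolz [-0.  0. -1.]
D [-0.6 -1.3  0.4] turn 0.003 rows 1
[[[-1.3,-0.5,-0.4],0.003]]
(array([ 469.1769104 , -137.36552429]), (172.90159606933594, 59.387451171875), array([[ 433.52798 , -221.53568 ],
       [ 492.7709  , -225.67624 ],
       [ 504.82584 ,  -53.195374],
       [ 445.58292 ,  -49.05481 ]], dtype=float32))
```

View pics/side3.png

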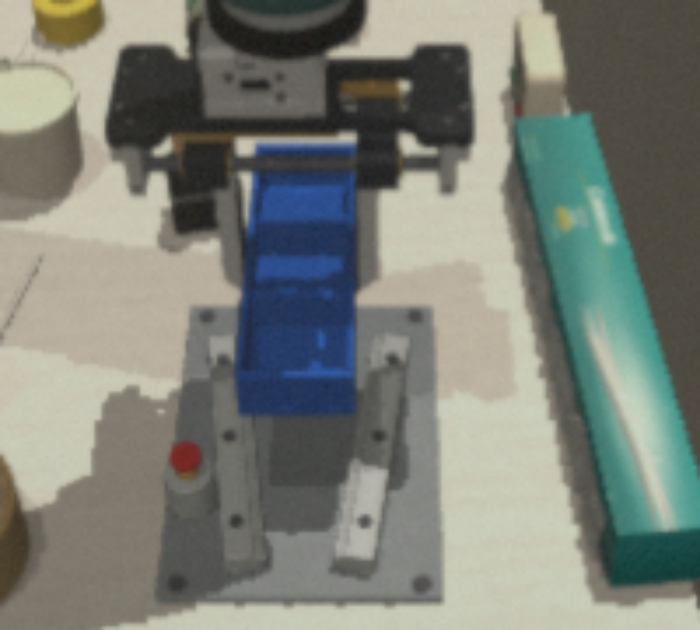

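servo_tool(series=[[[0, 0, 15], 0], [[0, 0, 15], 0], [[0, 0, 13], 0], [[0, 0, 6], 0], [[0, 0, 4], 0], [[0, 0, 2], 0], [[0, 0, 0], 0], [[0, 0, 0], 0]])

```text
time: 7.25
tool_pos: [0.4708, -0.1364, 0.035]
eef_rot: [0.733, 0.68, 0.0, 0.0]
wrist_force: [0.5, -0.2, -2.4]
finger_gap: 0.633
```

```bash
python3 - <<'E'
from h import *
plan([470,-137,32],-.076,30)
E
```

```text
t 7.25 tcp [ 0.4708 -0.1364  0.035 ] F [ 0.5 -0.2 -2.4] gap 59.5
toolx [ 0.074  0.997 -0.   ] tooly [ 0.997 -0.074  0.001] toolz [ 0.001 -0.    -1.   ]
D [-0.8 -0.6 -3. ] turn 0.002 rows 1
[[[-0.6,-0.8,2.9],0.002]]
```

servo_tool(series=[[[0, -0.5, 1.5], 0], [[0, -0.5, 1.5], 0], [[0, 0, 0.5], 0], [[0, 0, 0], 0], [[0, 0, 0], 0]])

```text
time: 7.75
tool_pos: [0.4699, -0.1364, 0.0323]
eef_rot: [0.733, 0.68, 0.0, 0.001]
wrist_force: [-0.8, 0.3, 11.8]
finger_gap: 0.636
```

servo_tool(series=[[[-6, 0, 0], 0], [[-8, 0, 0], 0], [[-8, 0, 0], 0], [[-8, 0, 0], 0], [[-8, 0, 0], 0], [[-6, 0, 0], 0], [[0, 0, 0], 0], [[0, 0, 0], 0]])

```text
time: 8.55
tool_pos: [0.4688, -0.1785, 0.0324]
eef_rot: [0.732, 0.681, 0.002, 0.001]
wrist_force: [1.2, 4.1, 9.9]
finger_gap: 0.638
```

```bash
cat >> h.py <<'E'
def seat(p): # tcp mm -> in seat frame
    a=-.076; d=np.array(p[:2])-[463.8,-208.6]; return (np.array([[np.cos(a),np.sin(a)],[-np.sin(a),np.cos(a)]])@d).round(1)
E
python3 - <<'E'
from h import *
s=st(); print(seat(np.array(s["tool_pos"])*1000))
E
```

```text
t 8.55 tcp [ 0.4688 -0.1785  0.0324] F [1.2 4.1 9.9] gap 60.0
toolx [0.073 0.997 0.002] tooly [ 0.997 -0.073  0.005] toolz [ 0.005  0.001 -1.   ]
[ 2.7 30.4]
```

servo_tool(series=[[[-5, -1, -1], 0], [[-5, -1, 0], 0], [[-5, -0.5, 0], 0], [[-5, 0, 0], 0], [[-3, 0, 0], 0], [[0, 0, 0], 0], [[0, 0, 0], 0]])

```text
time: 9.25
tool_pos: [0.4645, -0.2024, 0.0325]
eef_rot: [0.733, 0.68, 0.002, 0.001]
wrist_force: [2.7, 4.0, 1.9]
finger_gap: 0.638
```

```bash
python3 - <<'E'
from h import *
s=st(); print(seat(np.array(s["tool_pos"])*1000))
E
```

```text
t 9.25 tcp [ 0.4645 -0.2024  0.0325] F [2.7 4.  1.9] gap 60.0
toolx [0.074 0.997 0.001] tooly [ 0.997 -0.074  0.005] toolz [ 0.005  0.001 -1.   ]
[0.3 6.2]
```

servo_tool(series=[[[-2, 0, 0], 0], [[-2, 0, 0], 0], [[-2, 0, 0], 0], [[-1, 0, 0], 0], [[0, 0, 0], 0], [[0, 0, 0], 0]])

```text
time: 9.85
tool_pos: [0.4648, -0.2067, 0.0325]
eef_rot: [0.732, 0.681, 0.003, 0.001]
wrist_force: [3.8, 9.4, 3.2]
finger_gap: 0.638
```

```bash
python3 - <<'E'
from h import *
s=st(); print(seat(np.array(s["tool_pos"])*1000))
E
```

```text
t 9.85 tcp [ 0.4648 -0.2067  0.0325] F [3.8 9.4 3.2] gap 59.9
toolx [0.073 0.997 0.004] tooly [ 0.997 -0.073  0.006] toolz [ 0.006  0.004 -1.   ]
[0.8 1.9]
```

servo_tool(series=[[[-2, 0.5, 0], 0], [[-2, 0.5, 0], 0], [[-2, 0, 0], 0], [[0, 0, 0], 0], [[0, 0, 0], 0], [[0, 0, 0], 0]])

```text
time: 10.45
tool_pos: [0.4649, -0.2074, 0.0324]
eef_rot: [0.731, 0.682, 0.005, -0.002]
wrist_force: [2.2, 20.8, 7.8]
finger_gap: 0.636
```

```bash
python3 - <<'E'
from h import *
s=st(); print(seat(np.array(s["tool_pos"])*1000))
E
```

```text
t 10.45 tcp [ 0.4649 -0.2074  0.0324] F [ 2.2 20.8  7.8] gap 59.8
toolx [0.068 0.998 0.01 ] tooly [ 0.998 -0.068  0.004] toolz [ 0.004  0.009 -1.   ]
[1.  1.2]
```

servo_tool(series=[[[3, 0, 0], 0], [[3, 0, 0], 0], [[1, 0, 0], 0], [[0, 0, 0], 0]])

```text
time: 10.85
tool_pos: [0.4648, -0.2074, 0.0324]
eef_rot: [0.732, 0.681, 0.002, 0.001]
wrist_force: [3.6, 5.3, 1.6]
finger_gap: 0.637
```

servo_tool(series=[[[0, 0, 0], 0], [[0, 0, 0], 0], [[0, 0, 0], 0], [[0, 0, 0], 0]], fingers=68)

```text
time: 11.25
tool_pos: [0.462, -0.2097, 0.0319]
eef_rot: [0.733, 0.68, -0.0, -0.0]
wrist_force: [0.4, -0.9, -0.2]
finger_gap: 0.725
```

servo_tool(series=[[[0, 0, -15], 0], [[0, 0, -25], 0], [[0, 0, -30], 0], [[0, 0, -40], 0], [[0, 0, -40], 0], [[0, 0, 0], 0]])

```text
time: 11.85
tool_pos: [0.4656, -0.2103, 0.1866]
eef_rot: [0.733, 0.68, 0.002, 0.004]
wrist_force: [1.1, -0.2, -0.1]
finger_gap: 0.723
```

```bash
cat >> h.py <<'E'
def check(show=None):
    im,d=save("side",show or "tmp.png",(170,190,370,370),3.5); P=cloud("side",d); _,B=blobs("side",im,d,BLUE,(0,.12),50); m=np.any(B,0)
    zt=np.nanpercentile(P[m][:,2],97); m&=P[...,2]>zt-.006; c,wh,b=rect(P[m][:,:2]); e=max([b[1]-b[0],b[2]-b[1]],key=np.linalg.norm); e=e*np.sign(e[1])
    print("tray c",c.round(1),np.round(wh,1),"yaw",round(np.arctan2(-e[0],e[1]),3),"ztop",zt.round(4),"seat",seat(c)); return im,d
E
python3 - <<'E'
from h import *
st(); check("s4.png")
E
```

```text
t 11.85 tcp [ 0.4656 -0.2103  0.1866] F [ 1.1 -0.2 -0.1] gap 68.0
toolx [ 0.075  0.997 -0.003] tooly [ 0.997 -0.075  0.009] toolz [ 0.009 -0.004 -1.   ]
tray c [ 463.8 -208.8] [172.4  59.1] yaw -0.063 ztop 0.0559 seat [ 0.1 -0.2]
```

View pics/s4.png

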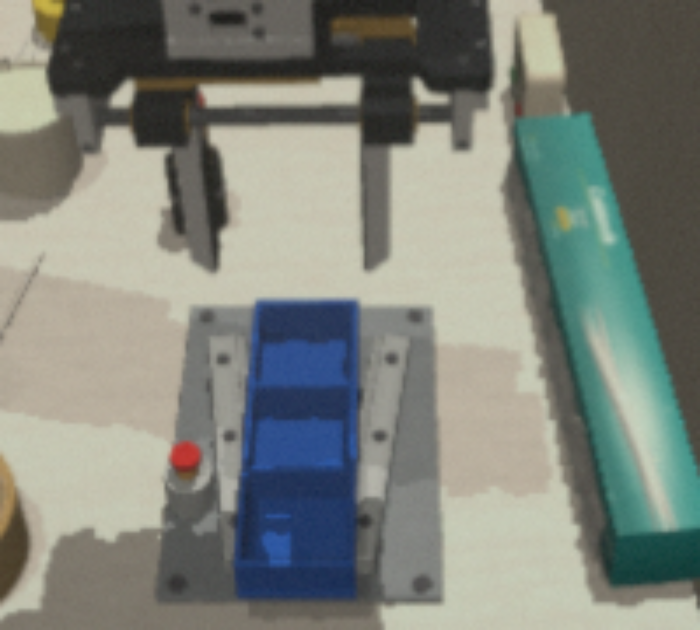

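```bash
python3 - <<'E'
from h import *
for n in("top","side"):
    if n=="top": z=np.load(n+"0.npz"); im,d=z["im"],z["d"]
    else: im,d=manip.grab_frame(n)
    P,B=blobs(n,im,d,RED,(0.02,.2),15)
    for m in B:
        c=np.nanmean(P[m],0); v,u=np.nonzero(m); uv=[u.mean(),v.mean()]
        if abs(c[0]-.402)<.03: zz=.1 if c[2]>.08 else .0465; print(n,plane(n,uv,zz)[0].round(4),"n",m.sum(), "box",u.min(),u.max(),v.min(),v.max())
    # mallet head top dark pixels
plan([402,3,190],None,30)
E
```

```text
top [0.401 0.005 0.1  ] n 84 box 298 307 258 268
top [ 0.4006 -0.2186  0.0465] n 32 box 391 397 260 265
side [ 0.4025 -0.2197  0.0465] n 53 box 219 226 316 324
t 11.95 tcp [ 0.4626 -0.2096  0.1826] F [0.9 0.9 0.3] gap 68.3
toolx [ 0.075  0.997 -0.001] tooly [ 0.997 -0.075  0.001] toolz [ 0.001 -0.001 -1.   ]
D [-60.6 212.6   7.4] turn 0 rows 8
[[[26.0,-10.0,-1.0],0.0],[[26.0,-9.0,-1.0],0.0],[[26.0,-10.0,-1.0],0.0],[[26.0,-9.0,-1.0],0.0],[[26.0,-10.0,-1.0],0.0],[[26.0,-9.0,-1.0],0.0],[[26.0,-10.0,-1.0],0.0],[[25.0,-9.0,-1.0],0.0]]
```

servo_tool(series=[[[26, -10, -1], 0], [[26, -10, -1], 0], [[26, -10, -1], 0], [[26, -9, -1], 0], [[26, -10, -1], 0], [[26, -9, -1], 0], [[26, -10, -1], 0], [[25, -9, -1], 0]])

```text
time: 12.75
tool_pos: [0.3992, 0.0039, 0.1887]
eef_rot: [0.733, 0.68, -0.001, -0.001]
wrist_force: [0.5, 0.0, -0.2]
finger_gap: 0.721
```

servo_tool(series=[[[0, 0, 0], 0], [[0, 0, 0], 0], [[0, 0, 0], 0]])

```text
time: 13.05
tool_pos: [0.4008, 0.0021, 0.1893]
eef_rot: [0.733, 0.68, -0.001, -0.0]
wrist_force: [-0.2, -0.5, 0.2]
finger_gap: 0.721
```

```bash
python3 - <<'E'
from h import *
plan([402,3,56],None,25)
im,d=manip.grab_frame("side"); P,B=blobs("side",im,d,RED,(0.02,.2),15)
for m in B:
    v,u=np.nonzero(m); print(plane("side",[u.mean(),v.mean()],.1)[0].round(4),m.sum())
E
```

```text
t 13.05 tcp [0.4008 0.0021 0.1893] F [-0.2 -0.5  0.2] gap 67.8
toolx [ 0.075  0.997 -0.001] tooly [ 0.997 -0.075 -0.001] toolz [-0.002 -0.    -1.   ]
D [   1.2    0.9 -133.3] turn 0 rows 6
[[[0.0,0.0,22.0],0.0],[[0.0,0.0,22.0],0.0],[[0.0,0.0,22.0],0.0],[[0.0,0.0,22.0],0.0],[[1.0,1.0,23.0],0.0],[[0.0,0.0,22.0],0.0]]
[0.1984 0.3654 0.1   ] 16
[0.5    0.1061 0.1   ] 105
[0.4028 0.0061 0.1   ] 53
[ 0.4085 -0.2578  0.1   ] 54
```

servo_tool(series=[[[1, 0, 22], 0], [[1, 1, 22], 0], [[0, 0, 22], 0], [[0, 0, 23], 0], [[0, 0, 22], 0], [[0, 0, 22], 0], [[0, 0, 0], 0], [[0, 0, 0], 0]])

```text
time: 13.9
tool_pos: [0.402, 0.0046, 0.0569]
eef_rot: [0.733, 0.68, -0.001, -0.0]
wrist_force: [0.1, 0.0, -0.2]
finger_gap: 0.724
```

servo_tool(series=[[[0, 0, 0], 0], [[0, 0, 0], 0], [[0, 0, 0], 0], [[0, 0, 0], 0], [[0, 0, 0], 0], [[0, 0, 0], 0], [[0, 0, 0], 0], [[0, 0, 0], 0]], fingers=10)

```text
time: 14.7
tool_pos: [0.4024, 0.0052, 0.0571]
eef_rot: [0.733, 0.681, 0.0, 0.0]
wrist_force: [0.5, -0.3, 1.8]
finger_gap: 0.246
```

servo_tool(series=[[[0, 0, -10], 0], [[0, 0, -25], 0], [[0, 0, -30], 0], [[0, 0, -20], 0], [[0, 0, 0], 0]])

```text
time: 15.2
tool_pos: [0.4036, 0.0051, 0.1436]
eef_rot: [0.733, 0.68, 0.002, 0.001]
wrist_force: [0.7, -0.7, -2.7]
finger_gap: 0.25
```

```bash
python3 - <<'E'
from h import *
st(); im,d=save("side","s5.png",(150,130,350,310),3.5)
plan([403,-219.5,140],None,30)
E
```

```text
t 15.2 tcp [0.4036 0.0051 0.1436] F [ 0.7 -0.7 -2.7] gap 23.5
toolx [0.075 0.997 0.   ] tooly [ 0.997 -0.075  0.004] toolz [ 0.004  0.    -1.   ]
t 15.25 tcp [0.4027 0.0048 0.1424] F [ 0.3 -0.7 -2.8] gap 23.2
toolx [0.075 0.997 0.   ] tooly [ 0.997 -0.075  0.002] toolz [ 0.002 -0.    -1.   ]
D [   0.3 -224.3   -2.4] turn 0 rows 8
[[[-28.0,2.0,0.0],0.0],[[-28.0,2.0,0.0],0.0],[[-28.0,2.0,0.0],0.0],[[-28.0,2.0,0.0],0.0],[[-28.0,2.0,1.0],0.0],[[-28.0,2.0,0.0],0.0],[[-28.0,3.0,1.0],0.0],[[-28.0,2.0,0.0],0.0]]
```

View pics/s5.png

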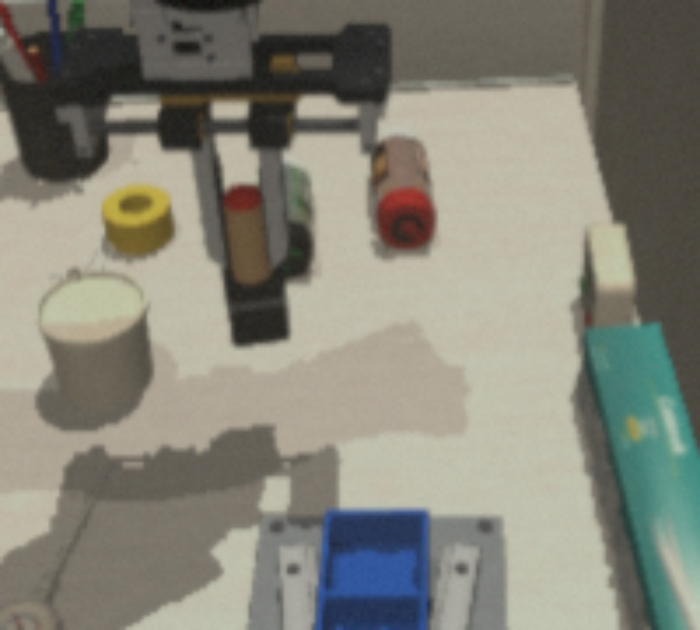

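servo_tool(series=[[[-28, 2, 0], 0], [[-28, 2, 0], 0], [[-28, 2, 0], 0], [[-28, 2, 0], 0], [[-28, 2, 0], 0], [[-28, 2, 0], 0], [[-28, 2, 0], 0], [[-28, 2, 0], 0]])

```text
time: 16.05
tool_pos: [0.4003, -0.2201, 0.1401]
eef_rot: [0.733, 0.681, -0.001, -0.002]
wrist_force: [0.4, 0.1, -3.0]
finger_gap: 0.253
```

servo_tool(series=[[[0, 0, 0], 0], [[0, 0, 10], 0], [[0, 0, 12], 0], [[0, 0, 8], 0], [[0, 0, 0], 0], [[0, 0, 0], 0]])

```text
time: 16.65
tool_pos: [0.4016, -0.2185, 0.1116]
eef_rot: [0.732, 0.681, -0.0, -0.001]
wrist_force: [0.7, -0.1, -1.0]
finger_gap: 0.255
```

```bash
python3 - <<'E'
from h import *
plan([402,-219.2,96],None,30); check("s6.png")
E
```

```text
t 16.65 tcp [ 0.4016 -0.2185  0.1116] F [ 0.7 -0.1 -1. ] gap 24.0
toolx [0.072 0.997 0.001] tooly [ 0.997 -0.072 -0.001] toolz [-0.001  0.001 -1.   ]
D [  0.4  -0.7 -15.6] turn 0 rows 1
[[[-0.7,0.5,15.6],0.0]]
tray c [ 464.6 -208.7] [172.6  59.1] yaw -0.075 ztop 0.0559 seat [ 0.8 -0. ]
```

View pics/s6.png

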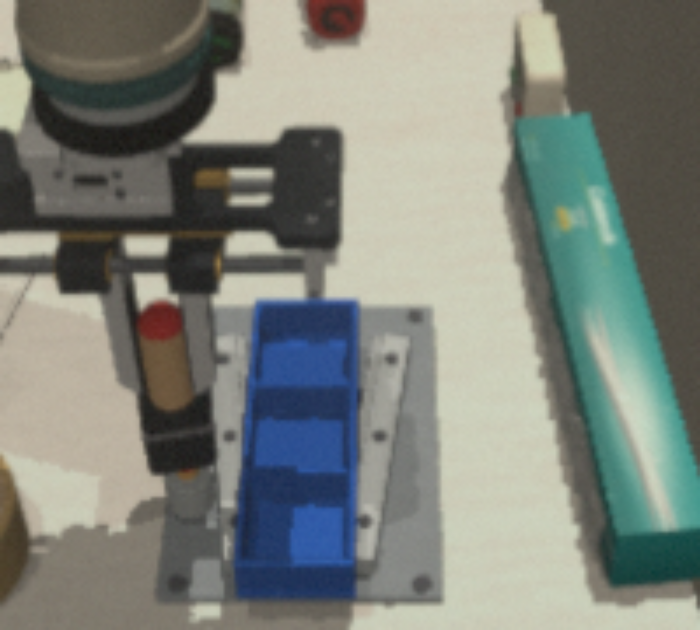

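servo_tool(series=[[[0, 0, 6], 0], [[0, 0, 6], 0], [[0, 0, 6], 0], [[0, 0, 4], 0], [[0, 0, 0], 0], [[0, 0, 0], 0]])

```text
time: 17.3
tool_pos: [0.4028, -0.2203, 0.0916]
eef_rot: [0.733, 0.68, 0.0, 0.002]
wrist_force: [-2.0, 0.6, 19.8]
finger_gap: 0.257
```

```bash
python3 - <<'E'
from h import *
st()
E
```

```text
t 17.3 tcp [ 0.4028 -0.2203  0.0916] F [-2.   0.6 19.8] gap 24.1
toolx [ 0.074  0.997 -0.002] tooly [ 0.997 -0.074  0.003] toolz [ 0.003 -0.003 -1.   ]
```

servo_tool(series=[[[0, 0, 2], 0], [[0, 0, 0], 0], [[0, 0, -10], 0], [[0, 0, -20], 0], [[0, 0, -25], 0], [[0, 0, 0], 0], [[0, 0, 0], 0]])

```text
time: 18.0
tool_pos: [0.4014, -0.2197, 0.1426]
eef_rot: [0.733, 0.68, -0.0, 0.0]
wrist_force: [-1.3, 0.2, -2.9]
finger_gap: 0.251
```

```bash
python3 - <<'E'
from h import *
plan([402,5,142],None,30); im,d=check("s7.png")
P,B=blobs("side",im,d,RED,(0.015,.3),15)
for m in B: q=P[m]; print(np.nanmedian(q,0).round(4),np.nanpercentile(q[:,2],[5,95]).round(4),m.sum())
E
```

```text
t 18.0 tcp [ 0.4014 -0.2197  0.1426] F [-1.3  0.2 -2.9] gap 23.6
toolx [ 0.075  0.997 -0.   ] tooly [ 0.997 -0.075  0.   ] toolz [ 0. -0. -1.]
D [  0.6 224.7  -0.6] turn 0 rows 8
[[[28.0,-2.0,0.0],0.0],[[28.0,-2.0,0.0],0.0],[[28.0,-2.0,0.0],0.0],[[28.0,-2.0,0.0],0.0],[[28.0,-2.0,0.0],0.0],[[28.0,-2.0,0.0],0.0],[[28.0,-2.0,0.0],0.0],[[28.0,-2.0,1.0],0.0]]
tray c [ 463.9 -208.8] [171.7  59.3] yaw -0.067 ztop 0.056 seat [ 0.1 -0.2]
[0.2026 0.3438 0.116 ] [0.0937 0.1299] 16
[0.5022 0.1859 0.0388] [0.019  0.0447] 117
[ 0.4011 -0.2241  0.1922] [0.1881 0.1948] 102
[ 0.4025 -0.2209  0.0353] [0.0336 0.0368] 39
```

View pics/s7.png

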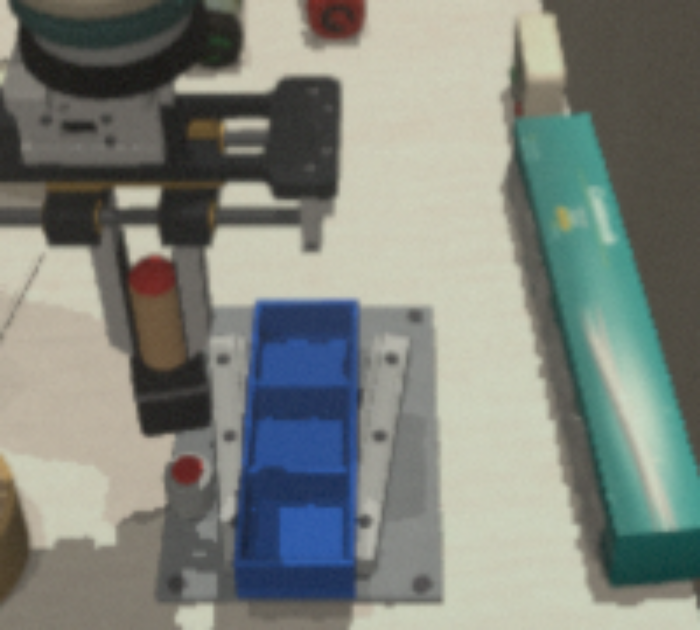

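servo_tool(series=[[[28, -2, 0], 0], [[28, -2, 0], 0], [[28, -2, 0], 0], [[28, -2, 0], 0], [[28, -2, 0], 0], [[28, -2, 0], 0], [[28, -2, 0], 0], [[28, -2, 0], 0]])

```text
time: 18.85
tool_pos: [0.4011, 0.0061, 0.1418]
eef_rot: [0.733, 0.68, -0.001, -0.001]
wrist_force: [-0.1, 0.4, -2.6]
finger_gap: 0.251
```

servo_tool(series=[[[0, 0, 20], 0], [[0, 0, 20], 0], [[0, 0, 20], 0], [[0, 0, 15], 0], [[0, 0, 6], 0], [[0, 0, 0], 0], [[0, 0, 0], 0]])

```text
time: 19.55
tool_pos: [0.4022, 0.0052, 0.0619]
eef_rot: [0.733, 0.681, -0.0, -0.0]
wrist_force: [-0.1, 0.1, -2.7]
finger_gap: 0.248
```

servo_tool(series=[[[0, 0, 1.5], 0], [[0, 0, 1.5], 0], [[0, 0, 1], 0], [[0, 0, 0], 0], [[0, 0, 0], 0]])

```text
time: 20.05
tool_pos: [0.4023, 0.0051, 0.0581]
eef_rot: [0.733, 0.68, 0.0, 0.0]
wrist_force: [-0.4, 0.7, -2.6]
finger_gap: 0.252
```

servo_tool(series=[[[0, 0, 1], 0], [[0, 0, 1], 0], [[0, 0, 0], 0], [[0, 0, 0], 0]])

```text
time: 20.45
tool_pos: [0.4022, 0.0051, 0.0559]
eef_rot: [0.733, 0.68, -0.0, -0.0]
wrist_force: [0.4, 0.3, -2.9]
finger_gap: 0.248
```

servo_tool(series=[[[0, 0, 1], 0], [[0, 0, 0.5], 0], [[0, 0, 0], 0], [[0, 0, 0], 0]])

```text
time: 20.85
tool_pos: [0.4023, 0.0053, 0.0552]
eef_rot: [0.733, 0.681, 0.0, 0.0]
wrist_force: [-0.9, 0.3, 9.8]
finger_gap: 0.254
```

Contact. Release, rise, and measure the jars.

servo_tool(series=[[[0, 0, -1], 0], [[0, 0, 0], 0], [[0, 0, 0], 0], [[0, 0, 0], 0], [[0, 0, 0], 0]], fingers=60)

```text
time: 21.35
tool_pos: [0.4022, 0.0051, 0.0554]
eef_rot: [0.733, 0.68, -0.0, -0.0]
wrist_force: [-0.8, -0.3, -0.8]
finger_gap: 0.623
```

servo_tool(series=[[[0, 0, -20], 0], [[0, 0, -40], 0], [[0, 0, -40], 0], [[0, 0, -40], 0], [[0, 0, -20], 0], [[-20, 0, 0], 0], [[-30, 0, 0], 0], [[0, 0, 0], 0]])

```text
time: 22.15
tool_pos: [0.3977, -0.0482, 0.2154]
eef_rot: [0.735, 0.678, -0.001, 0.0]
wrist_force: [-0.2, 0.9, 0.0]
finger_gap: 0.637
```

```bash
python3 - <<'E'
from h import *
st()
for n in("top","side"):
    im,d=manip.grab_frame(n) if n=="top" else save("side","s8.png",(180,150,380,310),3.5); np.savez(n+"8.npz",im=im,d=d); P=cloud(n,d)
    m=((P[...,0]>.37)&(P[...,0]<.57)&(P[...,1]>.12)&(P[...,1]<.32)&(P[...,2]>.012)&(P[...,2]<.07)).astype(np.uint8)
    N,L,S,C=cv2.connectedComponentsWithStats(m)
    for i in range(1,N):
        if S[i,4]>80:
            q=P[L==i]; c,wh,b=rect(q[:,:2]); e=max([b[1]-b[0],b[2]-b[1]],key=np.linalg.norm); e=e*np.sign(e[1])
            print(n,"obj",c.round(1),np.round(wh,1),"axis yaw",np.arctan2(-e[0],e[1]).round(3),"zmax",np.nanpercentile(q[:,2],97).round(4),S[i,4])
            # ridge: top points
            t=q[q[:,2]>np.nanpercentile(q[:,2],97)-.006]; print("   ridge",rect(t[:,:2])[0].round(1),np.round(rect(t[:,:2])[1],1))
E
```

```text
t 22.15 tcp [ 0.3977 -0.0482  0.2154] F [-0.2  0.9  0. ] gap 59.9
toolx [ 0.079  0.997 -0.002] tooly [ 0.997 -0.079 -0.001] toolz [-0.001 -0.002 -1.   ]
top obj [500.4 233.3] [ 45.  105.5] axis yaw 0.025 zmax 0.0462 779
   ridge [499.3 233.1] [ 32.1 103.6]
top obj [410.2 206.2] [ 41.6 105.4] axis yaw 0.017 zmax 0.0434 711
   ridge [411.  205.8] [ 30.7 103.2]
side obj [503.6 234.2] [ 44.9 108.6] axis yaw 0.048 zmax 0.0446 497
   ridge [503.1 234.2] [107.1  32.8]
side obj [413.8 205.5] [ 39.5 107.3] axis yaw 0.015 zmax 0.0414 333
   ridge [413.3 204.1] [ 30.9 103.7]
```

View pics/s8.png

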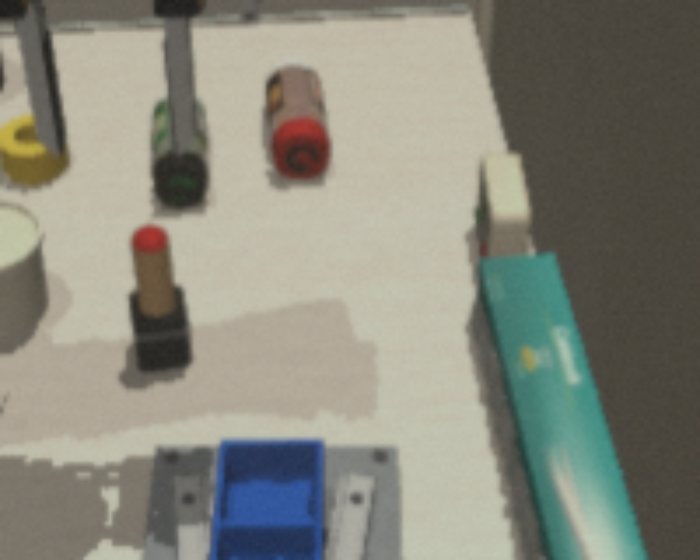

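```bash
python3 - <<'E'
from h import *
s=st(); print(np.round(s["joint_positions"],3))
for n in("top","side"):
    z=np.load(n+"8.npz"); im=z["im"]
    print(n,"plate corners seat frame",[seat(p).tolist() for p in ([546.7,-89.0],[393.7,-77.4],[549.2,-90.6],[397.4,-79.0],[531.6,-288.6])])
E
```

```text
t 22.25 tcp [ 0.3983 -0.0451  0.2154] F [0.4 0.8 0.1] gap 60.1
toolx [0.076 0.997 0.   ] tooly [ 0.997 -0.076 -0.   ] toolz [-0.  0. -1.]
[ 0.476  0.298 -0.549  2.139  0.224  0.76  -0.292]
top plate corners seat frame [[73.6, 125.5], [-79.9, 125.5], [76.2, 124.1], [-76.0, 124.2], [73.7, -74.6]]
side plate corners seat frame [[73.6, 125.5], [-79.9, 125.5], [76.2, 124.1], [-76.0, 124.2], [73.7, -74.6]]
```

```bash
python3 - <<'E'
from h import *
plan([412,209,150],.016,35)
E
```

```text
t 22.25 tcp [ 0.3983 -0.0451  0.2154] F [0.4 0.8 0.1] gap 60.1
toolx [0.076 0.997 0.   ] tooly [ 0.997 -0.076 -0.   ] toolz [-0.  0. -1.]
D [ 13.7 254.1 -65.4] turn -0.092 rows 8
[[[32.0,-1.0,8.0],-0.011],[[32.0,-0.0,8.0],-0.011],[[32.0,0.0,8.0],-0.011],[[32.0,0.0,8.0],-0.011],[[32.0,1.0,8.0],-0.011],[[31.0,1.0,8.0],-0.011],[[32.0,1.0,9.0],-0.011],[[31.0,2.0,8.0],-0.011]]
```

servo_tool(series=[[[32, -1, 0], -0.011], [[32, 0, 0], -0.011], [[32, 0, 0], -0.011], [[32, 0, 0], -0.011], [[32, 1, 0], -0.011], [[31, 1, 0], -0.011], [[32, 1, 0], -0.011], [[31, 2, 0], -0.011]])

```text
time: 23.05
tool_pos: [0.4107, 0.2116, 0.2153]
eef_rot: [0.701, 0.713, -0.0, -0.0]
wrist_force: [1.1, 0.2, -0.1]
finger_gap: 0.636
```

```bash
python3 - <<'E'
from h import *
s=st(); print(np.round(s["joint_positions"],3))
E
```

```text
t 23.05 tcp [0.4107 0.2116 0.2153] F [ 1.1  0.2 -0.1] gap 59.8
toolx [-0.017  1.     0.   ] tooly [ 1.     0.017 -0.   ] toolz [-0.  0. -1.]
[-0.092  0.399 -0.604  1.996  0.302  0.834 -0.848]
```

servo_tool(series=[[[0, 0, 0], 0.14], [[0, 0, 0], 0.14], [[0, 0, 0], 0]])

```text
time: 23.35
tool_pos: [0.4108, 0.2104, 0.2153]
eef_rot: [0.794, 0.608, -0.0, -0.0]
wrist_force: [-0.0, 0.1, 0.0]
finger_gap: 0.638
```

```bash
python3 - <<'E'
from h import *
s=st(); print(np.round(s["joint_positions"],3))
E
```

```text
t 23.35 tcp [0.4108 0.2104 0.2153] F [-0.   0.1  0. ] gap 60.0
toolx [ 0.261  0.965 -0.   ] tooly [ 0.965 -0.261 -0.   ] toolz [-0.  0. -1.]
[-0.144  0.386 -0.528  1.999  0.261  0.823 -1.083]
```

servo_tool(series=[[[0, 0, 0], -0.145], [[0, 0, 0], -0.145], [[0, 0, 0], -0.145], [[0, 0, 0], -0.145], [[0, 0, 0], -0.145], [[0, 0, 0], -0.145], [[0, 0, 0], -0.145], [[0, 0, 0], -0.145]])

```text
time: 24.15
tool_pos: [0.4112, 0.2094, 0.2155]
eef_rot: [0.327, 0.945, 0.0, -0.0]
wrist_force: [0.6, 0.8, 0.1]
finger_gap: 0.636
```

servo_tool(series=[[[0, 0, 0], -0.145], [[0, 0, 0], -0.145], [[0, 0, 0], -0.145], [[0, 0, 0], -0.145], [[0, 0, 0], -0.145], [[0, 0, 0], -0.145], [[0, 0, 0], -0.145], [[0, 0, 0], -0.145]])

```text
time: 24.95
tool_pos: [0.4113, 0.2094, 0.2155]
eef_rot: [-0.244, 0.97, 0.0, 0.0]
wrist_force: [0.3, 0.6, 0.3]
finger_gap: 0.637
```

servo_tool(series=[[[0, 0, 0], -0.145], [[0, 0, 0], -0.145], [[0, 0, 0], -0.145], [[0, 0, 0], -0.145], [[0, 0, 0], -0.145], [[0, 0, 0], -0.145], [[0, 0, 0], -0.145], [[0, 0, 0], -0.09]])

```text
time: 25.75
tool_pos: [0.4113, 0.2094, 0.2155]
eef_rot: [0.716, -0.698, -0.0, -0.0]
wrist_force: [0.5, 0.6, 0.5]
finger_gap: 0.641
```

```bash
python3 - <<'E'
from h import *
plan([412,209,3],.016,35); print(np.round(manip.sense()["joint_positions"],3))
E
```

```text
t 25.75 tcp [0.4113 0.2094 0.2155] F [0.5 0.6 0.5] gap 60.3
toolx [ 0.026 -1.    -0.   ] tooly [-1.    -0.026 -0.   ] toolz [ 0.  0. -1.]
D [   0.7   -0.4 -212.5] turn 0.01 rows 7
[[[0.0,-0.0,30.0],0.001],[[0.0,-0.0,30.0],0.001],[[0.0,-0.0,31.0],0.001],[[0.0,-0.0,30.0],0.001],[[0.0,-0.0,31.0],0.001],[[0.0,-0.0,30.0],0.001],[[0.0,-1.0,31.0],0.001]]
[ 0.272  0.61  -1.228  1.99   0.677  1.036  1.89 ]
```

servo_tool(series=[[[0, 0, 30], 0.005], [[0, 0, 35], 0.005], [[0, 0, 35], 0], [[0, 0, 35], 0], [[0, -1, 35], 0], [[0, 0, 25], 0], [[0, 0, 12], 0], [[0, 0, 4], 0]])

```text
time: 26.55
tool_pos: [0.4116, 0.2093, 0.0033]
eef_rot: [0.711, -0.703, -0.001, 0.001]
wrist_force: [0.5, -0.8, 0.4]
finger_gap: 0.635
```

servo_tool(series=[[[0, 0, 0], 0], [[0, 0, 0], 0]])

```text
time: 26.75
tool_pos: [0.4129, 0.2096, 0.0051]
eef_rot: [0.71, -0.704, -0.0, -0.001]
wrist_force: [-0.2, -0.2, 0.5]
finger_gap: 0.638
```

servo_tool(series=[[[0, 0, 0], 0], [[0, 0, 0], 0], [[0, 0, 0], 0], [[0, 0, 0], 0], [[0, 0, 0], 0], [[0, 0, 0], 0], [[0, 0, 0], 0]], fingers=20)

```text
time: 27.45
tool_pos: [0.4129, 0.2091, 0.0049]
eef_rot: [0.71, -0.704, 0.0, -0.0]
wrist_force: [-0.7, -0.7, 6.0]
finger_gap: 0.426
```

```bash
python3 - <<'E'
from h import *
s=st(); print(np.round(s["joint_positions"],3))
E
```

```text
t 27.45 tcp [0.4129 0.2091 0.0049] F [-0.7 -0.7  6. ] gap 40.0
toolx [ 0.008 -1.     0.   ] tooly [-1.    -0.008 -0.001] toolz [ 0.001 -0.    -1.   ]
[ 0.015  0.891 -0.846  2.162  1.19   0.679  1.452]
```

```bash
sed -i 's/def plan(tgt,ang=None,step=40,turn=.14,start=None):/def plan(tgt,ang=None,step=40,turn=.14,start=None,extra=0):/; s/t=0 if ang is None else yawdiff(Rm,ang)/t=extra+(0 if ang is None else yawdiff(Rm,ang))/' h.py
python3 - <<'E'
from h import *
plan([510,-20,155],-.076,40,.142,start=[413,209,155],extra=np.pi)
E
```

```text
t 27.45 tcp [0.4129 0.2091 0.0049] F [-0.7 -0.7  6. ] gap 40.0
toolx [ 0.008 -1.     0.   ] tooly [-1.    -0.008 -0.001] toolz [ 0.001 -0.    -1.   ]
D [  97. -229.    0.] turn 3.225 rows 23
[[[10.0,-4.0,0.0],0.14],[[9.0,-6.0,0.0],0.14],[[8.0,-7.0,0.0],0.14],[[7.0,-8.0,0.0],0.14],[[6.0,-9.0,0.0],0.14],[[5.0,-10.0,0.0],0.14],[[4.0,-10.0,0.0],0.14],[[2.0,-11.0,0.0],0.14]]
[[[1.0,-11.0,0.0],0.14],[[-1.0,-11.0,0.0],0.14],[[-2.0,-11.0,0.0],0.14],[[-4.0,-10.0,0.0],0.14],[[-5.0,-9.0,0.0],0.14],[[-6.0,-9.0,0.0],0.14],[[-8.0,-8.0,0.0],0.14],[[-8.0,-7.0,0.0],0.14]]
[[[-9.0,-5.0,0.0],0.14],[[-10.0,-4.0,0.0],0.14],[[-11.0,-2.0,0.0],0.14],[[-11.0,-1.0,0.0],0.14],[[-11.0,0.0,0.0],0.14],[[-10.0,2.0,0.0],0.14],[[-10.0,4.0,0.0],0.14]]
```

servo_tool(series=[[[0, 0, -10], 0], [[0, 0, -30], 0], [[0, 0, -40], 0], [[0, 0, -40], 0], [[0, 0, -30], 0], [[0, 0, 0], 0]])

```text
time: 28.05
tool_pos: [0.4142, 0.2106, 0.1575]
eef_rot: [0.71, -0.705, 0.001, -0.003]
wrist_force: [0.9, -0.9, -0.5]
finger_gap: 0.422
```

servo_tool(series=[[[10, -4, 0], 0.14], [[9, -6, 0], 0.14], [[8, -7, 0], 0.14], [[7, -8, 0], 0.14], [[6, -9, 0], 0.14], [[5, -10, 0], 0.14], [[4, -10, 0], 0.14], [[2, -11, 0], 0.14]])

```text
time: 28.85
tool_pos: [0.4471, 0.1287, 0.1532]
eef_rot: [-0.224, 0.975, -0.0, -0.001]
wrist_force: [0.6, -0.3, -1.4]
finger_gap: 0.426
```

servo_tool(series=[[[1, -11, 0], 0.14], [[-1, -11, 0], 0.14], [[-2, -11, 0], 0.14], [[-4, -10, 0], 0.14], [[-5, -9, 0], 0.14], [[-6, -9, 0], 0.14], [[-8, -8, 0], 0.14], [[-8, -7, 0], 0.14]])

```text
time: 29.65
tool_pos: [0.4794, 0.0479, 0.1532]
eef_rot: [0.328, 0.945, -0.001, -0.001]
wrist_force: [-0.5, -0.2, -0.6]
finger_gap: 0.419
```

servo_tool(series=[[[-9, -5, 0], 0.14], [[-10, -4, 0], 0.14], [[-11, -2, 0], 0.14], [[-11, -1, 0], 0.14], [[-11, 0, 0], 0.14], [[-10, 2, 0], 0.14], [[-10, 4, 0], 0.14], [[0, 0, 0], 0]])

```text
time: 30.45
tool_pos: [0.5094, -0.022, 0.1533]
eef_rot: [0.733, 0.681, -0.001, 0.0]
wrist_force: [0.2, 0.2, -0.9]
finger_gap: 0.423
```

```bash
python3 - <<'E'
from h import *
s=st(); print(np.round(s["joint_positions"],3)); im,d=save("side","s9.png",(180,130,400,330),3.2)
plan([510,-22,60],-.076,30)
P=cloud("side",d); tp=np.array(s["tool_pos"])
E
```

```text
t 30.45 tcp [ 0.5094 -0.022   0.1533] F [ 0.2  0.2 -0.9] gap 39.8
toolx [ 0.074  0.997 -0.002] tooly [ 0.997 -0.074 -0.002] toolz [-0.002 -0.002 -1.   ]
[ 0.14   0.51  -0.221  1.954  0.17   0.697 -0.259]
t 30.5 tcp [ 0.509  -0.0208  0.1534] F [ 0.3  0.6 -0.1] gap 39.5
toolx [ 0.069  0.998 -0.001] tooly [ 0.998 -0.069 -0.002] toolz [-0.002 -0.001 -1.   ]
D [  1.   -1.2 -93.4] turn 0.007 rows 4
[[[-0.0,0.0,23.0],0.002],[[-0.0,0.0,23.0],0.002],[[-0.0,1.0,24.0],0.002],[[-1.0,0.0,23.0],0.002]]
```

View pics/s9.png

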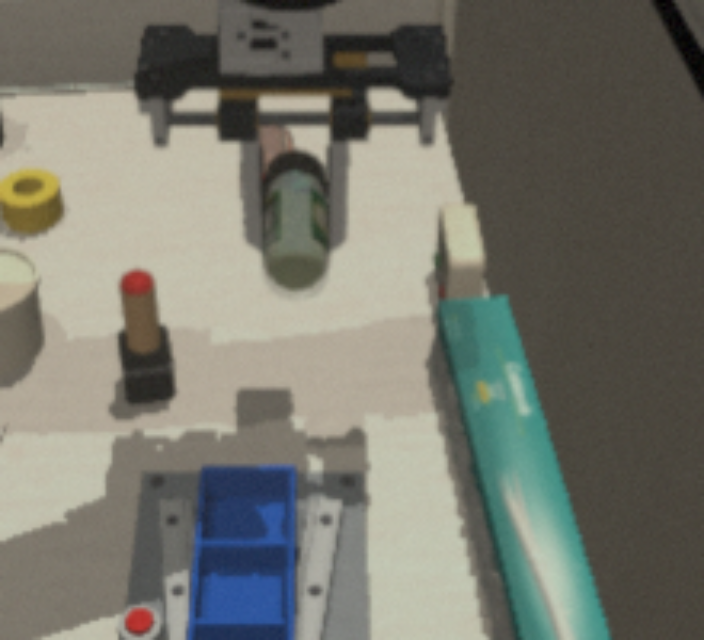

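servo_tool(series=[[[0, 0, 30], 0], [[0, 0, 35], 0], [[0, 0, 35], 0], [[0, 0, 25], 0], [[0, 0, 13], 0], [[0, 0, 5], 0], [[0, 0, 0], 0], [[0, 0, 0], 0]])

```text
time: 31.3
tool_pos: [0.5106, -0.02, 0.0124]
eef_rot: [0.732, 0.682, 0.001, 0.001]
wrist_force: [0.2, -0.3, -0.5]
finger_gap: 0.419
```

```bash
cat >> h.py <<'E'
def prof(n="side"):
    s=st(); im,d=manip.grab_frame(n); P=cloud(n,d); p=np.array(s["tool_pos"]); Rm=R.from_quat(s["eef_rot"]).as_matrix()
    q=(P-p)@Rm; m=(abs(q[...,1])<.008)&(abs(q[...,0])<.09)&(q[...,2]<.06)&(q[...,2]>-.09)&(P[...,2]>.008)
    a=np.stack([q[m][:,0],-q[m][:,2]],1)*1000; a=a[np.argsort(a[:,0])]
    for lo in range(-90,90,10):
        b=a[(a[:,0]>=lo)&(a[:,0]<lo+10)]
        if len(b): print((lo,len(b),b[:,1].min().round(),b[:,1].max().round()),end=" ")
    print()
E
python3 - <<'E'
from h import *
prof()
E
```

```text
t 31.3 tcp [ 0.5106 -0.02    0.0124] F [ 0.2 -0.3 -0.5] gap 39.4
toolx [0.07  0.998 0.   ] tooly [ 0.998 -0.07   0.002] toolz [ 0.002  0.    -1.   ]
(-90, 1, np.float64(-4.0), np.float64(-4.0)) (-80, 1, np.float64(-4.0), np.float64(-4.0)) (-60, 27, np.float64(-3.0), np.float64(38.0)) (-50, 94, np.float64(-4.0), np.float64(37.0)) (-40, 28, np.float64(31.0), np.float64(37.0)) (-30, 25, np.float64(32.0), np.float64(37.0)) (-20, 25, np.float64(31.0), np.float64(36.0)) (-10, 27, np.float64(31.0), np.float64(36.0)) (0, 27, np.float64(32.0), np.float64(37.0)) (10, 21, np.float64(33.0), np.float64(36.0)) (20, 19, np.float64(32.0), np.float64(36.0)) (30, 28, np.float64(30.0), np.float64(38.0)) (40, 15, np.float64(33.0), np.float64(37.0)) (50, 6, np.float64(34.0), np.float64(36.0))
```

servo_tool(series=[[[0, 0, 3], 0], [[0, 0, 3], 0], [[-5, 0, 0], 0], [[-5, 0, 0], 0], [[0, 0, 0], 0]])

```text
time: 31.85
tool_pos: [0.509, -0.0315, 0.0055]
eef_rot: [0.732, 0.681, -0.0, 0.0]
wrist_force: [-0.2, -0.5, -1.1]
finger_gap: 0.418
```

servo_tool(series=[[[-3, 0, 0], 0], [[-3, 0, 0], 0], [[-2, 0, 0], 0], [[-1, 0, 0], 0], [[0, 0, 0], 0]])

```text
time: 32.35
tool_pos: [0.509, -0.034, 0.0058]
eef_rot: [0.731, 0.683, 0.002, -0.002]
wrist_force: [-0.6, 10.3, 1.8]
finger_gap: 0.419
```

servo_tool(series=[[[-1, 0, 0], 0], [[-1, 0, 0], 0], [[0, 0, 0], 0], [[0, 0, 0], 0]])

```text
time: 32.75
tool_pos: [0.5089, -0.0341, 0.0059]
eef_rot: [0.73, 0.683, 0.003, -0.002]
wrist_force: [-0.6, 15.3, 3.4]
finger_gap: 0.419
```

servo_tool(series=[[[-2, 0, 0], 0], [[-2, 0, 0], 0], [[0, 0, 0], 0], [[0, 0, 0], 0]])

```text
time: 33.15
tool_pos: [0.5089, -0.0342, 0.0061]
eef_rot: [0.729, 0.684, 0.005, -0.003]
wrist_force: [-2.4, 21.5, 5.4]
finger_gap: 0.417
```

```bash
python3 - <<'E'
from h import *
prof()
E
```

```text
t 33.15 tcp [ 0.5089 -0.0342  0.0061] F [-2.4 21.5  5.4] gap 39.2
toolx [0.063 0.998 0.012] tooly [ 0.998 -0.063  0.002] toolz [ 0.002  0.012 -1.   ]
(-90, 1, np.float64(50.0), np.float64(50.0)) (-80, 1, np.float64(3.0), np.float64(3.0)) (-70, 1, np.float64(3.0), np.float64(3.0)) (-60, 16, np.float64(3.0), np.float64(36.0)) (-50, 85, np.float64(3.0), np.float64(37.0)) (-40, 21, np.float64(32.0), np.float64(36.0)) (-30, 25, np.float64(32.0), np.float64(37.0)) (-20, 24, np.float64(33.0), np.float64(37.0)) (-10, 22, np.float64(32.0), np.float64(37.0)) (0, 22, np.float64(32.0), np.float64(36.0)) (10, 21, np.float64(33.0), np.float64(37.0)) (20, 20, np.float64(32.0), np.float64(37.0)) (30, 30, np.float64(30.0), np.float64(37.0)) (40, 18, np.float64(33.0), np.float64(39.0))
```

servo_tool(series=[[[3, 0, 0], 0], [[3, 0, 0], 0], [[0, 0, 0], 0]])

```text
time: 33.5
tool_pos: [0.509, -0.034, 0.0058]
eef_rot: [0.73, 0.683, 0.002, -0.001]
wrist_force: [-1.1, 10.7, 2.5]
finger_gap: 0.423
```

servo_tool(series=[[[0, 0, 0], 0], [[0, 0, 0], 0], [[0, 0, 0], 0]], fingers=39)

```text
time: 33.8
tool_pos: [0.509, -0.034, 0.0058]
eef_rot: [0.731, 0.683, 0.002, -0.002]
wrist_force: [-0.6, 11.3, 3.0]
finger_gap: 0.424
```

servo_tool(series=[[[0, 0, -3], 0], [[0, 0, 0], 0], [[0, 0, 0], 0]])

```text
time: 34.1
tool_pos: [0.5092, -0.0354, 0.0086]
eef_rot: [0.731, 0.683, 0.002, -0.001]
wrist_force: [0.3, 8.0, -1.8]
finger_gap: 0.42
```

```bash
python3 - <<'E'
from h import *
prof()
E
```

```text
t 34.1 tcp [ 0.5092 -0.0354  0.0086] F [ 0.3  8.  -1.8] gap 39.5
toolx [0.068 0.998 0.004] tooly [ 0.998 -0.068  0.001] toolz [ 0.002  0.004 -1.   ]
(-90, 4, np.float64(8.0), np.float64(48.0)) (-80, 1, np.float64(0.0), np.float64(0.0)) (-60, 15, np.float64(9.0), np.float64(34.0)) (-50, 84, np.float64(-0.0), np.float64(34.0)) (-40, 29, np.float64(30.0), np.float64(35.0)) (-30, 28, np.float64(31.0), np.float64(36.0)) (-20, 22, np.float64(32.0), np.float64(36.0)) (-10, 27, np.float64(32.0), np.float64(37.0)) (0, 21, np.float64(32.0), np.float64(37.0)) (10, 22, np.float64(33.0), np.float64(38.0)) (20, 18, np.float64(32.0), np.float64(38.0)) (30, 31, np.float64(32.0), np.float64(40.0)) (40, 19, np.float64(36.0), np.float64(39.0))
```

servo_tool(series=[[[-1, 0, -2], 0], [[-1, 0, -2], 0], [[-1, 0, -2], 0], [[-1, 0, -2], 0], [[-1, 0, -2], 0], [[0, 0, 0], 0], [[0, 0, 0], 0]])

```text
time: 34.85
tool_pos: [0.5087, -0.0429, 0.0187]
eef_rot: [0.731, 0.682, 0.001, -0.0]
wrist_force: [0.8, 5.9, -2.4]
finger_gap: 0.425
```

```bash
python3 - <<'E'
from h import *
prof()
E
```

```text
t 34.85 tcp [ 0.5087 -0.0429  0.0187] F [ 0.8  5.9 -2.4] gap 40.0
toolx [0.07  0.998 0.002] tooly [ 0.998 -0.07   0.001] toolz [ 0.001  0.002 -1.   ]
(-90, 23, np.float64(-2.0), np.float64(39.0)) (-80, 1, np.float64(-10.0), np.float64(-10.0)) (-60, 2, np.float64(21.0), np.float64(21.0)) (-50, 89, np.float64(-11.0), np.float64(25.0)) (-40, 32, np.float64(21.0), np.float64(29.0)) (-30, 27, np.float64(25.0), np.float64(32.0)) (-20, 31, np.float64(26.0), np.float64(34.0)) (-10, 27, np.float64(31.0), np.float64(36.0)) (0, 30, np.float64(32.0), np.float64(39.0)) (10, 26, np.float64(35.0), np.float64(41.0)) (20, 23, np.float64(36.0), np.float64(42.0)) (30, 36, np.float64(37.0), np.float64(46.0)) (40, 2, np.float64(42.0), np.float64(44.0))
```

servo_tool(series=[[[-2, 0, -2.5], 0], [[-2, 0, -2.5], 0], [[-2, 0, -2.5], 0], [[-2, 0, -2.3], 0], [[-2, 0, -2], 0], [[0, 0, 0], 0]])

```text
time: 35.5
tool_pos: [0.5072, -0.0558, 0.0305]
eef_rot: [0.732, 0.681, -0.001, 0.0]
wrist_force: [0.1, 0.5, -1.8]
finger_gap: 0.42
```

```bash
python3 - <<'E'
from h import *
prof()
E
```

```text
t 35.5 tcp [ 0.5072 -0.0558  0.0305] F [ 0.1  0.5 -1.8] gap 39.5
toolx [ 0.073  0.997 -0.002] tooly [ 0.997 -0.073 -0.   ] toolz [-0.    -0.002 -1.   ]
(-90, 18, np.float64(-14.0), np.float64(25.0)) (-80, 33, np.float64(-12.0), np.float64(26.0)) (-70, 4, np.float64(-22.0), np.float64(25.0)) (-60, 1, np.float64(-22.0), np.float64(-22.0)) (-50, 55, np.float64(-4.0), np.float64(21.0)) (-40, 54, np.float64(-23.0), np.float64(25.0)) (-30, 32, np.float64(20.0), np.float64(28.0)) (-20, 35, np.float64(24.0), np.float64(35.0)) (-10, 30, np.float64(28.0), np.float64(36.0)) (0, 29, np.float64(31.0), np.float64(39.0)) (10, 33, np.float64(35.0), np.float64(43.0)) (20, 29, np.float64(40.0), np.float64(48.0)) (30, 27, np.float64(38.0), np.float64(49.0)) (40, 2, np.float64(52.0), np.float64(53.0)) (50, 1, np.float64(50.0), np.float64(50.0))
```

servo_tool(series=[[[10, 0, 0], 0], [[12, 0, 0], 0], [[0, 0, 5], 0], [[0, 0, 5], 0], [[0, 0, 0], 0]])

```text
time: 36.05
tool_pos: [0.5092, -0.0314, 0.0199]
eef_rot: [0.731, 0.682, 0.0, -0.0]
wrist_force: [-0.5, 2.1, 3.4]
finger_gap: 0.422
```

servo_tool(series=[[[-4, 0, 0], 0], [[-4, 0, 0], 0], [[-3, 0, 0], 0], [[-2, 0, 0], 0], [[0, 0, 0], 0], [[0, 0, 0], 0]])

```text
time: 36.65
tool_pos: [0.5078, -0.046, 0.0202]
eef_rot: [0.732, 0.681, -0.0, 0.0]
wrist_force: [-0.4, -0.6, -0.5]
finger_gap: 0.42
```

servo_tool(series=[[[-2, 0, -0.5], 0], [[-2, 0, -0.5], 0], [[-1, 0, -0.5], 0], [[0, 0, 0], 0]])

```text
time: 37.05
tool_pos: [0.5076, -0.0476, 0.0216]
eef_rot: [0.731, 0.682, 0.001, -0.001]
wrist_force: [-0.3, 6.2, -1.8]
finger_gap: 0.423
```

```bash
python3 - <<'E'
from h import *
prof()
E
```

```text
t 37.05 tcp [ 0.5076 -0.0476  0.0216] F [-0.3  6.2 -1.8] gap 39.8
toolx [0.069 0.998 0.003] tooly [ 0.998 -0.069 -0.   ] toolz [ 0.     0.003 -1.   ]
(-90, 21, np.float64(-4.0), np.float64(35.0)) (-80, 14, np.float64(-4.0), np.float64(35.0)) (-70, 2, np.float64(-13.0), np.float64(-12.0)) (-60, 1, np.float64(-13.0), np.float64(-13.0)) (-50, 46, np.float64(-5.0), np.float64(19.0)) (-40, 47, np.float64(-13.0), np.float64(25.0)) (-30, 30, np.float64(20.0), np.float64(28.0)) (-20, 33, np.float64(24.0), np.float64(31.0)) (-10, 33, np.float64(28.0), np.float64(36.0)) (0, 32, np.float64(32.0), np.float64(40.0)) (10, 31, np.float64(36.0), np.float64(43.0)) (20, 29, np.float64(38.0), np.float64(47.0)) (30, 29, np.float64(43.0), np.float64(51.0))
```

servo_tool(series=[[[-3, 0, 0], 0], [[-1.5, 0, -1.5], 0], [[-1.5, 0, -1.5], 0], [[-1.5, 0, -1.5], 0], [[-1.5, 0, -1.5], 0], [[0, 0, 0], 0]])

```text
time: 37.7
tool_pos: [0.5073, -0.0562, 0.0278]
eef_rot: [0.731, 0.682, 0.001, -0.001]
wrist_force: [-0.3, 7.0, -1.0]
finger_gap: 0.423
```

```bash
python3 - <<'E'
from h import *
prof()
E
```

```text
t 37.7 tcp [ 0.5073 -0.0562  0.0278] F [-0.3  7.  -1. ] gap 39.7
toolx [0.069 0.998 0.003] tooly [ 0.998 -0.069  0.   ] toolz [ 0.001  0.003 -1.   ]
(-90, 19, np.float64(-12.0), np.float64(30.0)) (-80, 23, np.float64(-11.0), np.float64(30.0)) (-70, 7, np.float64(-19.0), np.float64(28.0)) (-50, 26, np.float64(-20.0), np.float64(13.0)) (-40, 48, np.float64(-17.0), np.float64(20.0)) (-30, 42, np.float64(-18.0), np.float64(26.0)) (-20, 35, np.float64(20.0), np.float64(29.0)) (-10, 37, np.float64(26.0), np.float64(35.0)) (0, 32, np.float64(32.0), np.float64(39.0)) (10, 38, np.float64(37.0), np.float64(46.0)) (20, 38, np.float64(41.0), np.float64(55.0)) (30, 11, np.float64(45.0), np.float64(54.0)) (40, 14, np.float64(56.0), np.float64(59.0))
```

servo_tool(series=[[[-2, 0, -1.4], 0], [[-2, 0, -1.4], 0], [[-2, 0, -1.3], 0], [[-2, 0, -1.3], 0], [[-2, 0, -1.2], 0], [[-2, 0, -1.2], 0], [[0, 0, 0], 0]])

```text
time: 38.45
tool_pos: [0.506, -0.0712, 0.0356]
eef_rot: [0.732, 0.682, -0.0, -0.0]
wrist_force: [-0.4, 0.1, -1.5]
finger_gap: 0.423
```

```bash
python3 - <<'E'
from h import *
prof()
E
```

```text
t 38.45 tcp [ 0.506  -0.0712  0.0356] F [-0.4  0.1 -1.5] gap 39.7
toolx [ 0.071  0.997 -0.   ] tooly [ 0.997 -0.071 -0.   ] toolz [-0. -0. -1.]
(-90, 26, np.float64(-17.0), np.float64(21.0)) (-80, 20, np.float64(-18.0), np.float64(22.0)) (-70, 16, np.float64(-18.0), np.float64(23.0)) (-60, 29, np.float64(-27.0), np.float64(21.0)) (-50, 3, np.float64(2.0), np.float64(5.0)) (-40, 49, np.float64(-27.0), np.float64(16.0)) (-30, 46, np.float64(-25.0), np.float64(21.0)) (-20, 42, np.float64(17.0), np.float64(27.0)) (-10, 47, np.float64(22.0), np.float64(34.0)) (0, 46, np.float64(31.0), np.float64(42.0)) (10, 44, np.float64(38.0), np.float64(48.0)) (20, 49, np.float64(44.0), np.float64(57.0)) (30, 14, np.float64(54.0), np.float64(64.0)) (40, 12, np.float64(60.0), np.float64(64.0))
```

servo_tool(series=[[[0, 5, -4], 0], [[0, 6, -4], 0], [[0, 7, 0], 0], [[-5, 0, 0], 0], [[-5, 0, 0], 0], [[-3, 0, 0], 0], [[0, 0, 0], 0]])

```text
time: 39.2
tool_pos: [0.5227, -0.0863, 0.0434]
eef_rot: [0.732, 0.681, -0.0, -0.0]
wrist_force: [0.1, -0.4, -0.6]
finger_gap: 0.425
```

servo_tool(series=[[[-3, 0, 0], 0], [[-3, 0, 0], 0], [[-2, 0, 0], 0], [[0, 0, 0], 0]])

```text
time: 39.6
tool_pos: [0.5232, -0.0938, 0.0437]
eef_rot: [0.732, 0.681, 0.0, 0.0]
wrist_force: [-0.0, -0.6, -0.3]
finger_gap: 0.421
```

```bash
python3 - <<'E'
from h import *
prof()
E
```

```text
t 39.6 tcp [ 0.5232 -0.0938  0.0437] F [-0.  -0.6 -0.3] gap 39.5
toolx [ 0.071  0.997 -0.   ] tooly [ 0.997 -0.071  0.001] toolz [ 0.001 -0.    -1.   ]
(-90, 22, np.float64(-24.0), np.float64(-20.0)) (-80, 27, np.float64(-35.0), np.float64(-20.0)) (-70, 29, np.float64(-31.0), np.float64(-21.0)) (-60, 30, np.float64(-31.0), np.float64(-19.0)) (-50, 28, np.float64(-24.0), np.float64(6.0)) (-40, 75, np.float64(-24.0), np.float64(13.0)) (-30, 55, np.float64(-26.0), np.float64(24.0)) (-20, 43, np.float64(17.0), np.float64(29.0)) (-10, 45, np.float64(25.0), np.float64(35.0)) (0, 50, np.float64(29.0), np.float64(42.0)) (10, 43, np.float64(37.0), np.float64(48.0)) (20, 48, np.float64(43.0), np.float64(57.0)) (30, 16, np.float64(59.0), np.float64(63.0)) (40, 15, np.float64(59.0), np.float64(64.0))
```

servo_tool(series=[[[-3, 0, 0], 0], [[-3, 0, 0], 0], [[-3, 0, 0], 0], [[0, 0, 0], 0], [[0, 0, 0], 0]])

```text
time: 40.15
tool_pos: [0.523, -0.0996, 0.0439]
eef_rot: [0.731, 0.682, 0.002, -0.001]
wrist_force: [1.2, 5.6, 0.6]
finger_gap: 0.419
```

servo_tool(series=[[[-1, 0, 0], 0], [[-1, 0, 0], 0], [[-1, 0, 0], 0], [[0, 0, 0], 0]])

```text
time: 40.55
tool_pos: [0.523, -0.1002, 0.044]
eef_rot: [0.731, 0.683, 0.003, -0.001]
wrist_force: [1.5, 11.0, 2.7]
finger_gap: 0.424
```

servo_tool(series=[[[-2, 0, -0.8], 0], [[-1.5, 0, -1], 0], [[-1.5, 0, -1], 0], [[-1.5, 0, -1], 0], [[-1.5, 0, -1], 0], [[0, 0, 0], 0]])

```text
time: 41.15
tool_pos: [0.5224, -0.1092, 0.0489]
eef_rot: [0.731, 0.682, 0.002, -0.001]
wrist_force: [1.4, 9.6, 3.5]
finger_gap: 0.423
```

```bash
python3 - <<'E'
from h import *
prof()
E
```

```text
t 41.15 tcp [ 0.5224 -0.1092  0.0489] F [1.4 9.6 3.5] gap 39.7
toolx [0.069 0.998 0.005] tooly [ 0.998 -0.069  0.002] toolz [ 0.002  0.004 -1.   ]
(-90, 17, np.float64(-29.0), np.float64(-25.0)) (-80, 24, np.float64(-39.0), np.float64(-25.0)) (-70, 24, np.float64(-37.0), np.float64(-25.0)) (-60, 27, np.float64(-41.0), np.float64(-26.0)) (-50, 27, np.float64(-38.0), np.float64(-24.0)) (-40, 71, np.float64(-35.0), np.float64(5.0)) (-30, 83, np.float64(-33.0), np.float64(15.0)) (-20, 66, np.float64(-29.0), np.float64(25.0)) (-10, 58, np.float64(19.0), np.float64(34.0)) (0, 51, np.float64(32.0), np.float64(43.0)) (10, 47, np.float64(39.0), np.float64(52.0)) (20, 37, np.float64(48.0), np.float64(65.0)) (30, 37, np.float64(60.0), np.float64(70.0)) (40, 1, np.float64(66.0), np.float64(66.0))
```

servo_tool(series=[[[-2, 0, -0.9], 0], [[-2, 0, -0.9], 0], [[-2, 0, -0.8], 0], [[-2, 0, -0.7], 0], [[-2, 0, -0.6], 0], [[-2, 0, -0.5], 0], [[0, 0, 0], 0]])

```text
time: 41.9
tool_pos: [0.5218, -0.1165, 0.0522]
eef_rot: [0.73, 0.683, 0.004, -0.003]
wrist_force: [2.3, 16.6, -6.5]
finger_gap: 0.418
```

```bash
python3 - <<'E'
from h import *
prof()
E
```

```text
t 41.9 tcp [ 0.5218 -0.1165  0.0522] F [ 2.3 16.6 -6.5] gap 39.3
toolx [0.067 0.998 0.01 ] tooly [ 0.998 -0.067  0.001] toolz [ 0.002  0.01  -1.   ]
(-90, 19, np.float64(-41.0), np.float64(-28.0)) (-80, 16, np.float64(-34.0), np.float64(-28.0)) (-70, 23, np.float64(-44.0), np.float64(-29.0)) (-60, 27, np.float64(-38.0), np.float64(-29.0)) (-50, 24, np.float64(-33.0), np.float64(-29.0)) (-40, 56, np.float64(-41.0), np.float64(3.0)) (-30, 89, np.float64(-39.0), np.float64(13.0)) (-20, 80, np.float64(-33.0), np.float64(25.0)) (-10, 56, np.float64(20.0), np.float64(35.0)) (0, 58, np.float64(28.0), np.float64(45.0)) (10, 57, np.float64(39.0), np.float64(52.0)) (20, 29, np.float64(49.0), np.float64(69.0)) (30, 28, np.float64(64.0), np.float64(71.0))
```

```bash
python3 - <<'E'
from h import *
im,d=save("side","s10.png",(210,180,370,330),4.5)
E
```

```text
(no output)
```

View pics/s10.png

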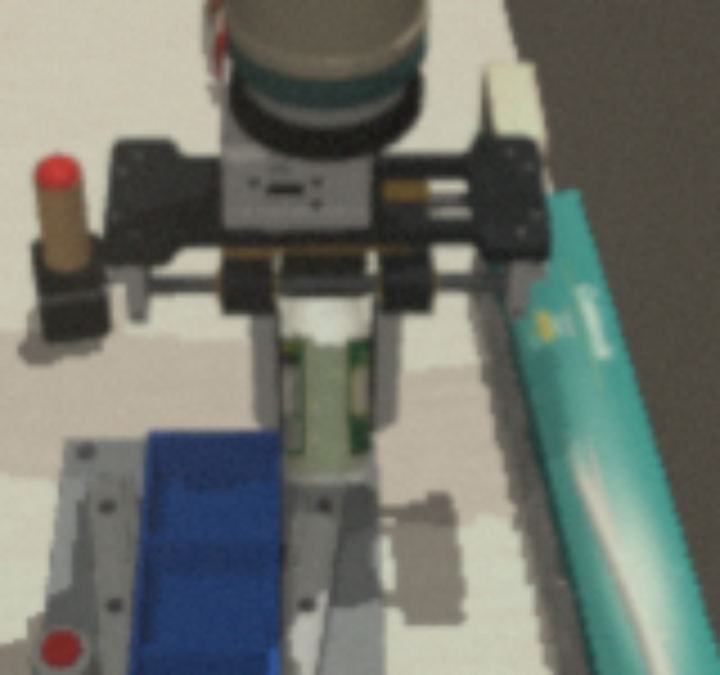

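servo_tool(series=[[[4, 0, 0], 0], [[4, 0, 0], 0], [[0, 3, 0], 0], [[0, 4, 1], 0], [[0, 0, 0], 0]])

```text
time: 42.5
tool_pos: [0.5268, -0.1164, 0.0518]
eef_rot: [0.732, 0.682, -0.0, -0.002]
wrist_force: [-0.2, 5.6, 2.8]
finger_gap: 0.418
```

servo_tool(series=[[[-3, 0, 0], 0], [[-3, 0, 0], 0], [[-2, 0, 0], 0], [[-1, 0, 0], 0], [[0, 0, 0], 0]])

```text
time: 43.0
tool_pos: [0.5271, -0.1252, 0.0525]
eef_rot: [0.732, 0.682, 0.0, -0.001]
wrist_force: [0.0, 6.0, 5.7]
finger_gap: 0.418
```

```bash
python3 - <<'E'
from h import *
prof(); check()
E
```

```text
t 43.0 tcp [ 0.5271 -0.1252  0.0525] F [0.  6.  5.7] gap 39.3
toolx [0.071 0.997 0.002] tooly [ 0.997 -0.071 -0.001] toolz [-0.     0.002 -1.   ]
(-80, 6, np.float64(-42.0), np.float64(-31.0)) (-70, 12, np.float64(-44.0), np.float64(-29.0)) (-60, 9, np.float64(-33.0), np.float64(-30.0)) (-50, 16, np.float64(-44.0), np.float64(-30.0)) (-40, 13, np.float64(-40.0), np.float64(-30.0)) (-30, 75, np.float64(-40.0), np.float64(8.0)) (-20, 91, np.float64(-43.0), np.float64(22.0)) (-10, 73, np.float64(-44.0), np.float64(36.0)) (0, 68, np.float64(28.0), np.float64(51.0)) (10, 63, np.float64(45.0), np.float64(63.0)) (20, 42, np.float64(52.0), np.float64(77.0)) (30, 8, np.float64(72.0), np.float64(75.0)) 
tray c [ 464.8 -209.1] [172.3  59.3] yaw -0.081 ztop 0.0558 seat [ 1.  -0.4]
```

servo_tool(series=[[[-2, 0, -0.7], 0], [[-2, 0, -0.7], 0], [[-2, 0, -0.6], 0], [[-2, 0, -0.5], 0], [[-2, 0, -0.5], 0], [[-2, 0, -0.3], 0], [[0, 0, 0], 0]])

```text
time: 43.8
tool_pos: [0.5263, -0.1394, 0.055]
eef_rot: [0.732, 0.681, -0.0, 0.0]
wrist_force: [-0.7, 0.2, -1.2]
finger_gap: 0.42
```

```bash
python3 - <<'E'
from h import *
prof(); check()
E
```

```text
t 43.8 tcp [ 0.5263 -0.1394  0.055 ] F [-0.7  0.2 -1.2] gap 39.5
toolx [ 0.072  0.997 -0.   ] tooly [ 0.997 -0.072 -0.   ] toolz [-0. -0. -1.]
(-70, 5, np.float64(-45.0), np.float64(-33.0)) (-60, 3, np.float64(-35.0), np.float64(-34.0)) (-50, 12, np.float64(-46.0), np.float64(-33.0)) (-40, 16, np.float64(-47.0), np.float64(-6.0)) (-30, 75, np.float64(-36.0), np.float64(6.0)) (-20, 87, np.float64(-44.0), np.float64(24.0)) (-10, 68, np.float64(-37.0), np.float64(37.0)) (0, 70, np.float64(29.0), np.float64(48.0)) (10, 60, np.float64(44.0), np.float64(61.0)) (20, 44, np.float64(52.0), np.float64(74.0)) (30, 7, np.float64(66.0), np.float64(73.0)) 
tray c [ 463.7 -208.7] [173.2  59.5] yaw -0.064 ztop 0.056 seat [-0.1 -0.1]
```

servo_tool(series=[[[6, 0, 0], 0], [[8, 0, 0], 0], [[6, 0, 0], 0], [[0, 0, 4], 0], [[0, 0, 4], 0], [[0, 0, 0], 0]])

```text
time: 44.5
tool_pos: [0.5288, -0.1165, 0.047]
eef_rot: [0.731, 0.682, 0.001, -0.0]
wrist_force: [0.9, 4.3, -0.3]
finger_gap: 0.422
```

servo_tool(series=[[[-3, 0, 0], 0], [[-3, 0, 0], 0], [[-3, 0, 0], 0], [[-2, 0, 0], 0], [[0, 0, 0], 0]])

```text
time: 45.0
tool_pos: [0.5288, -0.1176, 0.0471]
eef_rot: [0.73, 0.683, 0.006, -0.004]
wrist_force: [0.8, 22.8, 5.0]
finger_gap: 0.425
```

servo_tool(series=[[[-2, 0, 0], 0], [[-2, 0, -0.3], 0], [[-2, 0, -0.3], 0], [[-2, 0, -0.3], 0], [[0, 0, 0], 0]])

```text
time: 45.5
tool_pos: [0.5288, -0.1185, 0.0473]
eef_rot: [0.729, 0.684, 0.008, -0.007]
wrist_force: [1.1, 36.2, 0.8]
finger_gap: 0.422
```

```bash
python3 - <<'E'
from h import *
prof()
E
```

```text
t 45.5 tcp [ 0.5288 -0.1185  0.0473] F [ 1.1 36.2  0.8] gap 39.7
toolx [0.063 0.998 0.022] tooly [ 0.998 -0.063  0.001] toolz [ 0.002  0.022 -1.   ]
(-70, 8, np.float64(-37.0), np.float64(-24.0)) (-60, 12, np.float64(-38.0), np.float64(-23.0)) (-50, 7, np.float64(-27.0), np.float64(-23.0)) (-40, 17, np.float64(-36.0), np.float64(-23.0)) (-30, 78, np.float64(-33.0), np.float64(5.0)) (-20, 76, np.float64(-39.0), np.float64(18.0)) (-10, 73, np.float64(13.0), np.float64(37.0)) (0, 70, np.float64(28.0), np.float64(54.0)) (10, 61, np.float64(44.0), np.float64(61.0)) (20, 34, np.float64(68.0), np.float64(76.0))
```

servo_tool(series=[[[6, 0, 0], 0], [[0, 0, -1], 0], [[0, 0, -1], 0], [[0, 0, -1], 0], [[-1, 0, -1], 0], [[-1, 0, -0.5], 0], [[0, 0, 0], 0]])

```text
time: 46.25
tool_pos: [0.5277, -0.1313, 0.0523]
eef_rot: [0.731, 0.682, 0.001, -0.001]
wrist_force: [1.4, 4.3, 2.6]
finger_gap: 0.42
```

```bash
python3 - <<'E'
from h import *
prof()
E
```

```text
t 46.25 tcp [ 0.5277 -0.1313  0.0523] F [1.4 4.3 2.6] gap 39.5
toolx [0.069 0.998 0.002] tooly [ 0.998 -0.069  0.001] toolz [ 0.001  0.002 -1.   ]
(-60, 11, np.float64(-43.0), np.float64(-30.0)) (-50, 9, np.float64(-38.0), np.float64(-29.0)) (-40, 17, np.float64(-44.0), np.float64(-30.0)) (-30, 55, np.float64(-44.0), np.float64(-2.0)) (-20, 101, np.float64(-34.0), np.float64(18.0)) (-10, 83, np.float64(-44.0), np.float64(37.0)) (0, 80, np.float64(30.0), np.float64(53.0)) (10, 57, np.float64(49.0), np.float64(74.0)) (20, 36, np.float64(72.0), np.float64(79.0))
```

servo_tool(series=[[[5, 0, -5], 0], [[25, 0, -8], 0], [[40, 0, 0], 0], [[35, 0, 0], 0], [[0, 0, 10], 0], [[0, 0, 10], 0], [[0, 0, 5], 0], [[0, 0, 0], 0]])

```text
time: 47.1
tool_pos: [0.5331, -0.031, 0.0394]
eef_rot: [0.733, 0.681, -0.001, -0.0]
wrist_force: [0.0, -0.3, -0.7]
finger_gap: 0.419
```

servo_tool(series=[[[-1, 0, 2], 0], [[-2, 0, 2], 0], [[-3, 0, 1], 0], [[-3, 0, 0.5], 0], [[-3, 0, 0], 0], [[-3, 0, 0], 0], [[-3, 0, 0], 0], [[0, 0, 0], 0]])

```text
time: 47.9
tool_pos: [0.533, -0.0476, 0.0351]
eef_rot: [0.732, 0.681, -0.0, 0.0]
wrist_force: [0.4, 0.3, -1.4]
finger_gap: 0.42
```

```bash
python3 - <<'E'
from h import *
prof()
E
```

```text
t 47.9 tcp [ 0.533  -0.0476  0.0351] F [ 0.4  0.3 -1.4] gap 39.5
toolx [ 0.072  0.997 -0.   ] tooly [ 0.997 -0.072  0.   ] toolz [ 0. -0. -1.]
(-90, 20, np.float64(-27.0), np.float64(-13.0)) (-80, 7, np.float64(-27.0), np.float64(-13.0)) (-70, 1, np.float64(-26.0), np.float64(-26.0)) (-60, 1, np.float64(-27.0), np.float64(-27.0)) (-50, 2, np.float64(-27.0), np.float64(-27.0)) (-30, 40, np.float64(-11.0), np.float64(5.0)) (-20, 68, np.float64(-5.0), np.float64(19.0)) (-10, 73, np.float64(9.0), np.float64(37.0)) (0, 71, np.float64(27.0), np.float64(53.0)) (10, 68, np.float64(46.0), np.float64(68.0)) (20, 23, np.float64(73.0), np.float64(79.0)) (30, 8, np.float64(72.0), np.float64(74.0)) (40, 8, np.float64(67.0), np.float64(70.0))
```

servo_tool(series=[[[10, 0, 0], 0], [[10, 0, 0], 0], [[0, 0, 2], 0], [[0, 0, 2], 0], [[0, 0, 0], 0], [[0, 0, 0], 0]])

```text
time: 48.55
tool_pos: [0.5348, -0.026, 0.0314]
eef_rot: [0.732, 0.682, 0.001, -0.0]
wrist_force: [-0.6, 1.8, 4.3]
finger_gap: 0.424
```

servo_tool(series=[[[0, 0, 2], 0], [[0, 0, 2], 0], [[0, 0, 0], 0], [[0, 0, 0], 0]])

```text
time: 48.95
tool_pos: [0.5353, -0.0271, 0.0297]
eef_rot: [0.732, 0.681, 0.001, 0.001]
wrist_force: [-4.5, 1.1, 25.5]
finger_gap: 0.418
```

servo_tool(series=[[[-2, 0, -1.5], 0], [[-3, 0, 0], 0], [[-3, 0, 0], 0], [[-3, 0, 0], 0], [[-3, 0, 0], 0], [[-3, 0, 0], 0], [[0, 0, 0], 0]])

```text
time: 49.65
tool_pos: [0.5335, -0.0446, 0.0286]
eef_rot: [0.732, 0.681, 0.0, 0.0]
wrist_force: [0.8, 1.7, 6.1]
finger_gap: 0.417
```

```bash
python3 - <<'E'
from h import *
prof()
E
```

```text
t 49.65 tcp [ 0.5335 -0.0446  0.0286] F [0.8 1.7 6.1] gap 39.2
toolx [ 0.072  0.997 -0.   ] tooly [ 0.997 -0.072  0.001] toolz [ 0.001 -0.    -1.   ]
(-90, 17, np.float64(-20.0), np.float64(-6.0)) (-80, 3, np.float64(-20.0), np.float64(-8.0)) (-70, 2, np.float64(-20.0), np.float64(-20.0)) (-60, 1, np.float64(-20.0), np.float64(-20.0)) (-30, 1, np.float64(-14.0), np.float64(-14.0)) (-20, 83, np.float64(-19.0), np.float64(19.0)) (-10, 94, np.float64(8.0), np.float64(51.0)) (0, 101, np.float64(34.0), np.float64(75.0)) (10, 13, np.float64(70.0), np.float64(82.0)) (20, 19, np.float64(77.0), np.float64(82.0)) (30, 4, np.float64(76.0), np.float64(78.0))
```

servo_tool(series=[[[-2, 0, 1], 0], [[-3, 0, 1], 0], [[-3, 0, 0.5], 0], [[-3, 0, 0], 0], [[-2, 0, 0], 0], [[0, 0, 0.5], 0], [[0, 0, 0], 0]])

```text
time: 50.4
tool_pos: [0.5317, -0.0579, 0.0255]
eef_rot: [0.732, 0.681, -0.001, 0.0]
wrist_force: [-1.0, -0.8, 4.2]
finger_gap: 0.418
```

```bash
python3 - <<'E'
from h import *
prof()
E
```

```text
t 50.4 tcp [ 0.5317 -0.0579  0.0255] F [-1.  -0.8  4.2] gap 39.3
toolx [ 0.072  0.997 -0.001] tooly [ 0.997 -0.072 -0.001] toolz [-0.001 -0.001 -1.   ]
(-90, 18, np.float64(-15.0), np.float64(-3.0)) (-80, 21, np.float64(-10.0), np.float64(-2.0)) (-70, 9, np.float64(-17.0), np.float64(-4.0)) (-60, 1, np.float64(-18.0), np.float64(-18.0)) (-50, 3, np.float64(-17.0), np.float64(-16.0)) (-40, 4, np.float64(-17.0), np.float64(-17.0)) (-20, 37, np.float64(-17.0), np.float64(9.0)) (-10, 214, np.float64(-15.0), np.float64(80.0)) (0, 43, np.float64(52.0), np.float64(81.0)) (10, 16, np.float64(80.0), np.float64(84.0)) (20, 22, np.float64(76.0), np.float64(83.0)) (30, 2, np.float64(78.0), np.float64(79.0))
```

servo_tool(series=[[[-1, 0, 1.5], 0], [[-1, 0, 1.5], 0], [[-1, 0, 1], 0], [[0, 0, 0], 0], [[0, 0, 0], 0]])

```text
time: 50.95
tool_pos: [0.5314, -0.0617, 0.0217]
eef_rot: [0.732, 0.681, -0.001, 0.0]
wrist_force: [-1.3, -3.2, 5.8]
finger_gap: 0.417
```

```bash
cat >> h.py <<'E'
def tilt(n="side"):
    s=st(); im,d=manip.grab_frame(n); P=cloud(n,d); p=np.array(s["tool_pos"]); Rm=R.from_quat(s["eef_rot"]).as_matrix()
    q=(P-p)@Rm*1000; m=(abs(q[...,1])<6)&(q[...,0]<10)&(q[...,0]>-45)&(P[...,2]>.012); a=np.stack([q[m][:,0],-q[m][:,2]],1)
    zs=[];xs=[]
    for z in range(-15,75,5):
        b=a[(a[:,1]>=z)&(a[:,1]<z+5)]
        if len(b)>2: zs.append(z+2.5); xs.append(np.median(b[:,0]))
    print("front x by z",list(zip(zs,np.round(xs,1))))
    if len(zs)>3: k=np.polyfit(zs,xs,1); print("tilt rad",k[0].round(3))
E
python3 - <<'E'
from h import *
tilt()
E
```

```text
t 50.95 tcp [ 0.5314 -0.0617  0.0217] F [-1.3 -3.2  5.8] gap 39.2
toolx [ 0.072  0.997 -0.002] tooly [ 0.997 -0.072 -0.001] toolz [-0.001 -0.002 -1.   ]
front x by z [(-7.5, np.float64(-8.0)), (-2.5, np.float64(-8.3)), (2.5, np.float64(-7.7)), (7.5, np.float64(-7.9)), (12.5, np.float64(-7.8)), (17.5, np.float64(-7.1)), (22.5, np.float64(-6.4)), (27.5, np.float64(-7.3)), (32.5, np.float64(-6.6)), (37.5, np.float64(-6.1)), (42.5, np.float64(-6.5)), (47.5, np.float64(-6.0)), (52.5, np.float64(-6.0)), (57.5, np.float64(-5.4)), (62.5, np.float64(-5.0)), (67.5, np.float64(-7.0)), (72.5, np.float64(-6.0))]
tilt rad 0.032
```

servo_tool(series=[[[0, 0, -2], 0], [[0, 0, 0], 0]])

```text
time: 51.2
tool_pos: [0.5318, -0.0598, 0.0233]
eef_rot: [0.732, 0.682, -0.0, -0.0]
wrist_force: [0.1, 0.3, -1.2]
finger_gap: 0.422
```

servo_tool(series=[[[0, 0, 0], 0], [[0, 0, 0], 0], [[0, 0, 0], 0], [[0, 0, 0], 0]], fingers=60)

```text
time: 51.6
tool_pos: [0.5321, -0.0598, 0.0234]
eef_rot: [0.732, 0.682, 0.0, -0.0]
wrist_force: [-0.3, -0.4, 0.1]
finger_gap: 0.636
```

```bash
python3 - <<'E'
from h import *
tilt()
E
```

```text
t 51.6 tcp [ 0.5321 -0.0598  0.0234] F [-0.3 -0.4  0.1] gap 59.8
toolx [0.071 0.997 0.   ] tooly [ 0.997 -0.071 -0.   ] toolz [-0.  0. -1.]
front x by z [(-12.5, np.float64(-9.4)), (-7.5, np.float64(-8.5)), (-2.5, np.float64(-9.5)), (2.5, np.float64(-8.2)), (7.5, np.float64(-8.7)), (12.5, np.float64(-8.9)), (17.5, np.float64(-10.9)), (22.5, np.float64(-9.6)), (27.5, np.float64(-9.9)), (32.5, np.float64(-9.3)), (37.5, np.float64(-9.0)), (42.5, np.float64(-8.8)), (47.5, np.float64(-9.3)), (52.5, np.float64(-8.8)), (57.5, np.float64(-8.3)), (62.5, np.float64(-10.4)), (67.5, np.float64(-9.5)), (72.5, np.float64(-9.9))]
tilt rad -0.006
```

servo_tool(series=[[[4, 0, -4], 0], [[4, 0, -4], 0], [[3, 0, -2.5], 0], [[0, 0, 0], 0], [[0, 0, 0], 0]])

```text
time: 52.15
tool_pos: [0.533, -0.0488, 0.0342]
eef_rot: [0.732, 0.682, 0.0, 0.0]
wrist_force: [-0.2, 0.7, -0.3]
finger_gap: 0.641
```

servo_tool(series=[[[0, 0, 0], 0], [[0, 0, 0], 0], [[0, 0, 0], 0], [[0, 0, 0], 0], [[0, 0, 0], 0], [[0, 0, 0], 0]], fingers=20)

```text
time: 52.75
tool_pos: [0.5328, -0.0489, 0.0339]
eef_rot: [0.732, 0.682, -0.0, -0.0]
wrist_force: [-0.8, -0.0, -1.3]
finger_gap: 0.429
```

servo_tool(series=[[[0, 0, -10], 0], [[0, 0, -30], 0], [[0, 0, -40], 0], [[0, 0, -10], 0], [[0, 0, 0], 0]])

```text
time: 53.25
tool_pos: [0.5342, -0.049, 0.126]
eef_rot: [0.732, 0.681, 0.001, 0.002]
wrist_force: [0.4, -0.3, -1.7]
finger_gap: 0.427
```

```bash
python3 - <<'E'
from h import *
tilt(); check()
plan([459.5,-264.4,124],-.076,30)
E
```

```text
t 53.25 tcp [ 0.5342 -0.049   0.126 ] F [ 0.4 -0.3 -1.7] gap 40.2
toolx [ 0.071  0.997 -0.   ] tooly [ 0.997 -0.071  0.004] toolz [ 0.004 -0.    -1.   ]
front x by z [(-12.5, np.float64(-20.0)), (-7.5, np.float64(-20.7)), (-2.5, np.float64(-20.2)), (2.5, np.float64(-19.6)), (7.5, np.float64(-19.1)), (12.5, np.float64(-20.0)), (17.5, np.float64(-20.7)), (22.5, np.float64(-19.9)), (27.5, np.float64(-19.8)), (32.5, np.float64(-19.7)), (37.5, np.float64(-19.4)), (42.5, np.float64(-18.8)), (47.5, np.float64(-18.2)), (52.5, np.float64(-20.8)), (57.5, np.float64(-20.7)), (62.5, np.float64(-19.9)), (67.5, np.float64(-19.2)), (72.5, np.float64(-4.7))]
tilt rad 0.059
tray c [ 463.9 -209.2] [172.   59.1] yaw -0.065 ztop 0.0562 seat [ 0.1 -0.6]
t 53.35 tcp [ 0.5322 -0.0491  0.1235] F [-0.1  0.5 -1.7] gap 40.3
toolx [ 0.071  0.997 -0.   ] tooly [ 0.997 -0.071 -0.001] toolz [-0.001 -0.    -1.   ]
D [ -72.7 -215.3    0.5] turn 0.005 rows 8
[[[-27.0,-7.0,-0.0],0.001],[[-28.0,-7.0,-0.0],0.001],[[-28.0,-7.0,-0.0],0.001],[[-27.0,-7.0,-0.0],0.001],[[-28.0,-7.0,-0.0],0.001],[[-27.0,-7.0,-0.0],0.001],[[-28.0,-7.0,-0.0],0.001],[[-27.0,-7.0,-0.0],0.001]]
```

Jar held upright and centred. To pocket_0.

servo_tool(series=[[[-27, -7, 0], 0.001], [[-28, -7, 0], 0.001], [[-28, -7, 0], 0.001], [[-27, -7, 0], 0.001], [[-28, -7, 0], 0.001], [[-27, -7, 0], 0.001], [[-28, -7, 0], 0], [[-27, -7, 0], 0]])

```text
time: 54.15
tool_pos: [0.4589, -0.2646, 0.1221]
eef_rot: [0.734, 0.679, -0.001, -0.002]
wrist_force: [1.1, -0.6, -0.5]
finger_gap: 0.429
```

servo_tool(series=[[[0, 0, 0], 0], [[0, 0, 0], 0], [[0, 0, 0], 0]])

```text
time: 54.45
tool_pos: [0.4606, -0.2625, 0.1231]
eef_rot: [0.733, 0.68, 0.0, -0.001]
wrist_force: [-0.2, 0.1, -1.4]
finger_gap: 0.425
```

```bash
python3 - <<'E'
from h import *
plan([459.5,-264.4,64],-.076,30); tilt()
E
```

```text
t 54.45 tcp [ 0.4606 -0.2625  0.1231] F [-0.2  0.1 -1.4] gap 40.0
toolx [0.075 0.997 0.002] tooly [ 0.997 -0.075 -0.001] toolz [-0.001  0.002 -1.   ]
D [ -1.1  -1.9 -59.1] turn 0.001 rows 2
[[[-1.0,-0.0,30.0],0.0],[[-1.0,-1.0,29.0],0.0]]
t 54.45 tcp [ 0.4606 -0.2625  0.1231] F [-0.2  0.1 -1.4] gap 40.0
toolx [0.075 0.997 0.002] tooly [ 0.997 -0.075 -0.001] toolz [-0.001  0.002 -1.   ]
front x by z [(-12.5, np.float64(-20.1)), (-7.5, np.float64(-20.0)), (-2.5, np.float64(-20.0)), (2.5, np.float64(-20.7)), (7.5, np.float64(-20.1)), (12.5, np.float64(-20.4)), (17.5, np.float64(-20.1)), (22.5, np.float64(-20.3)), (27.5, np.float64(-20.1)), (32.5, np.float64(-19.8)), (37.5, np.float64(-19.9)), (42.5, np.float64(-19.3)), (47.5, np.float64(-20.0)), (52.5, np.float64(-21.5)), (57.5, np.float64(-21.0)), (62.5, np.float64(-20.2)), (67.5, np.float64(-18.7)), (72.5, np.float64(-7.9))]
tilt rad 0.045
```

servo_tool(series=[[[-1, 0, 15], 0], [[-1, -1, 15], 0], [[0, 0, 15], 0], [[0, 0, 8], 0], [[0, 0, 5], 0], [[0, 0, 0], 0], [[0, 0, 0], 0]])

```text
time: 55.2
tool_pos: [0.46, -0.2659, 0.0664]
eef_rot: [0.734, 0.68, 0.0, 0.0]
wrist_force: [0.3, 0.5, -0.3]
finger_gap: 0.425
```

servo_tool(series=[[[0, 0, 1], 0], [[0, 0, 1], 0], [[0, 0, 1], 0], [[0, 0, 0], 0], [[0, 0, 0], 0]])

```text
time: 55.7
tool_pos: [0.4595, -0.2661, 0.063]
eef_rot: [0.734, 0.679, 0.0, 0.0]
wrist_force: [0.4, 0.4, -0.9]
finger_gap: 0.426
```

servo_tool(series=[[[0, 0, 1], 0], [[0, 0, 0.5], 0], [[0, 0, 0], 0], [[0, 0, 0], 0]])

```text
time: 56.1
tool_pos: [0.4596, -0.2661, 0.0618]
eef_rot: [0.734, 0.679, -0.0, 0.0]
wrist_force: [-1.0, 1.0, 4.7]
finger_gap: 0.427
```

servo_tool(series=[[[0, 0, 0], 0], [[0, 0, 0], 0], [[0, 0, 0], 0], [[0, 0, 0], 0]], fingers=64)

```text
time: 56.5
tool_pos: [0.4594, -0.266, 0.0613]
eef_rot: [0.734, 0.679, 0.0, -0.0]
wrist_force: [-0.2, 0.3, 0.6]
finger_gap: 0.682
```

servo_tool(series=[[[0, 0, -20], 0], [[0, 0, -40], 0], [[0, 0, -40], 0], [[0, 0, -30], 0], [[0, 0, 0], 0]])

```text
time: 57.0
tool_pos: [0.4622, -0.2672, 0.1955]
eef_rot: [0.734, 0.679, 0.001, 0.004]
wrist_force: [0.3, -0.1, -0.1]
finger_gap: 0.682
```

```bash
python3 - <<'E'
from h import *
s=st(); im,d=check("s11.png"); print(np.round(s["joint_positions"],2))
P=cloud("side",d); m=(abs(P[...,0]-.46)<.035)&(abs(P[...,1]+.265)<.035)&(P[...,2]>.07)&(P[...,2]<.15)
q=P[m]; print("jar top z",np.nanpercentile(q[:,2],98).round(4)); t=q[q[:,2]>np.nanpercentile(q[:,2],98)-.006]; print("cap rect",rect(t[:,:2]),seat(rect(t[:,:2])[0]))
for n in("top","side"):
    im2,d2=(im,d) if n=="side" else manip.grab_frame(n); P=cloud(n,d2)
    m=((P[...,0]>.4)&(P[...,0]<.6)&(P[...,1]>.12)&(P[...,1]<.32)&(P[...,2]>.012)&(P[...,2]<.07)).astype(np.uint8)
    N,L,S,C=cv2.connectedComponentsWithStats(m)
    for i in range(1,N):
        if S[i,4]>80:
            q=P[L==i]; c,wh,b=rect(q[:,:2]); print(n,c.round(1),np.round(wh,1),b.round(0).tolist())
E
```

```text
t 57.0 tcp [ 0.4622 -0.2672  0.1955] F [ 0.3 -0.1 -0.1] gap 64.1
toolx [ 0.077  0.997 -0.003] tooly [ 0.997 -0.077  0.008] toolz [ 0.007 -0.004 -1.   ]
tray c [ 464.7 -209.1] [172.6  59.4] yaw -0.08 ztop 0.0566 seat [ 0.9 -0.4]
[ 0.68  0.48 -0.3   1.86  0.19  0.82  0.2 ]
jar top z 0.1339
cap rect (array([ 458.94140625, -267.19668579]), (40.245338439941406, 37.63859176635742), array([[ 439.13235, -286.34583],
       [ 476.72318, -288.24176],
       [ 478.75046, -248.04755],
       [ 441.15964, -246.15161]], dtype=float32)) [ -0.4 -58.8]
top [500.4 233.6] [ 45.4 105.8] [[476.0, 286.0], [479.0, 180.0], [525.0, 181.0], [522.0, 287.0]]
```

View pics/s11.png

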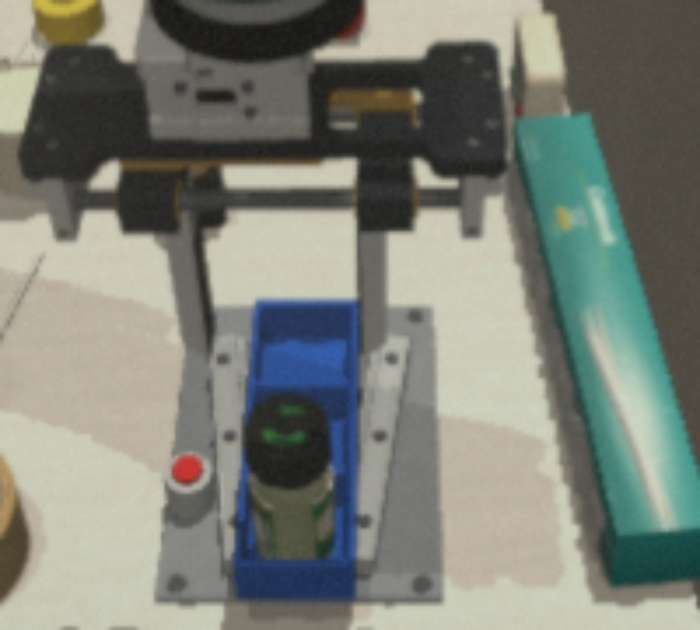

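```bash
python3 - <<'E'
from h import *
plan([501,246,195],.03,40,.142,extra=-np.pi)
E
```

```text
t 57.1 tcp [ 0.4595 -0.2662  0.1917] F [-0.1 -0.1 -0.5] gap 64.0
toolx [ 0.077  0.997 -0.001] tooly [ 0.997 -0.077  0.001] toolz [ 0.001 -0.001 -1.   ]
D [ 41.5 512.2   3.3] turn -3.249 rows 23
[[[22.0,0.0,-0.0],-0.141],[[22.0,3.0,-0.0],-0.141],[[21.0,6.0,-0.0],-0.141],[[20.0,9.0,-0.0],-0.141],[[19.0,12.0,-0.0],-0.141],[[17.0,15.0,-0.0],-0.141],[[15.0,17.0,-0.0],-0.141],[[12.0,19.0,-0.0],-0.141]]
[[[10.0,20.0,-0.0],-0.141],[[7.0,21.0,-0.0],-0.141],[[3.0,22.0,-0.0],-0.141],[[0.0,22.0,-0.0],-0.141],[[-3.0,22.0,-0.0],-0.141],[[-6.0,22.0,-0.0],-0.141],[[-9.0,21.0,-0.0],-0.141],[[-12.0,19.0,-0.0],-0.141]]
[[[-14.0,17.0,-1.0],-0.141],[[-17.0,15.0,-0.0],-0.141],[[-18.0,13.0,-1.0],-0.141],[[-20.0,10.0,-0.0],-0.141],[[-21.0,7.0,-1.0],-0.141],[[-22.0,4.0,-0.0],-0.141],[[-23.0,1.0,-1.0],-0.141]]
```

servo_tool(series=[[[22, 0, 0], -0.141], [[22, 3, 0], -0.141], [[21, 6, 0], -0.141], [[20, 9, 0], -0.141], [[19, 12, 0], -0.141], [[17, 15, 0], -0.141], [[15, 17, 0], -0.141], [[12, 19, 0], -0.141]])

```text
time: 57.9
tool_pos: [0.4726, -0.0873, 0.1898]
eef_rot: [0.254, 0.967, 0.0, -0.002]
wrist_force: [-0.4, -0.2, -0.9]
finger_gap: 0.674
```

servo_tool(series=[[[10, 20, 0], -0.141], [[7, 21, 0], -0.141], [[3, 22, 0], -0.141], [[0, 22, 0], -0.141], [[-3, 22, 0], -0.141], [[-6, 22, 0], -0.141], [[-9, 21, 0], -0.141], [[-12, 19, 0], -0.141]])

```text
time: 58.7
tool_pos: [0.4874, 0.0907, 0.1898]
eef_rot: [-0.302, 0.953, 0.001, -0.002]
wrist_force: [0.0, -0.4, -0.6]
finger_gap: 0.68
```

servo_tool(series=[[[-14, 17, -1], -0.141], [[-17, 15, 0], -0.141], [[-18, 13, -1], -0.141], [[-20, 10, 0], -0.141], [[-21, 7, -1], -0.141], [[-22, 4, 0], -0.141], [[-23, 1, 0], -0.141], [[0, 0, 0], 0]])

```text
time: 59.5
tool_pos: [0.4991, 0.2495, 0.1928]
eef_rot: [0.718, -0.696, -0.002, 0.0]
wrist_force: [0.2, -0.9, -0.8]
finger_gap: 0.68
```

```bash
python3 - <<'E'
from h import *
plan([501,246,3],.03,35); print(np.round(manip.sense()["joint_positions"],2))
im,d=manip.grab_frame("side"); P=cloud("side",d)
m=(P[...,0]>.44)&(P[...,0]<.56)&(P[...,1]>.12)&(P[...,1]<.32)&(P[...,2]>.015)&(P[...,2]<.06); q=P[m]; print(rect(q[:,:2])[0],rect(q[:,:2])[1])
check()
E
```

```text
t 59.5 tcp [0.4991 0.2495 0.1928] F [ 0.2 -0.9 -0.8] gap 63.9
toolx [ 0.03  -1.    -0.003] tooly [-1.    -0.03   0.004] toolz [-0.004  0.003 -1.   ]
D [   1.9   -3.5 -189.8] turn 0.0 rows 6
[[[1.0,-0.0,32.0],0.0],[[1.0,-1.0,32.0],0.0],[[1.0,-0.0,31.0],0.0],[[0.0,-1.0,32.0],0.0],[[1.0,-0.0,31.0],0.0],[[0.0,-1.0,32.0],0.0]]
[ 0.15  0.76 -1.14  1.77  0.76  1.13  1.94]
[503.53179932 234.39884949] (44.75835418701172, 109.04916381835938)
tray c [ 463.9 -208.8] [173.3  59. ] yaw -0.064 ztop 0.0564 seat [ 0.1 -0.2]
```

servo_tool(series=[[[1, 0, 32], 0], [[1, -1, 35], 0], [[1, 0, 35], 0], [[0, -1, 35], 0], [[0, 0, 30], 0], [[0, 0, 15], 0], [[0, 0, 6], 0], [[0, 0, 0], 0]])

```text
time: 60.4
tool_pos: [0.5027, 0.2429, 0.0064]
eef_rot: [0.715, -0.699, -0.0, 0.0]
wrist_force: [-0.5, -0.1, 0.9]
finger_gap: 0.68
```

servo_tool(series=[[[0, 0, 0], 0], [[0, 0, 0], 0], [[0, 0, 0], 0], [[0, 0, 0], 0], [[0, 0, 0], 0], [[0, 0, 0], 0]], fingers=25)

```text
time: 61.0
tool_pos: [0.5034, 0.2437, 0.0074]
eef_rot: [0.716, -0.698, 0.0, -0.001]
wrist_force: [-0.2, -0.7, 6.5]
finger_gap: 0.445
```

servo_tool(series=[[[0, 0, -10], 0], [[0, 0, -30], 0], [[0, 0, -40], 0], [[0, 0, -40], 0], [[0, 0, -20], 0], [[0, 0, 0], 0]])

```text
time: 61.6
tool_pos: [0.504, 0.2448, 0.1497]
eef_rot: [0.716, -0.698, 0.001, -0.003]
wrist_force: [-0.3, 0.2, -0.4]
finger_gap: 0.443
```

```bash
python3 - <<'E'
from h import *
plan([531,-68,140],-.076,40,.142,extra=np.pi); print(np.round(manip.sense()["joint_positions"],2))
E
```

```text
t 61.6 tcp [0.504  0.2448 0.1497] F [-0.3  0.2 -0.4] gap 41.6
toolx [ 0.024 -1.    -0.003] tooly [-1.    -0.024 -0.005] toolz [ 0.005  0.003 -1.   ]
D [  27.  -312.8   -9.7] turn 3.242 rows 23
[[[14.0,-1.0,0.0],0.141],[[13.0,-3.0,0.0],0.141],[[13.0,-5.0,0.0],0.141],[[12.0,-6.0,0.0],0.141],[[11.0,-8.0,0.0],0.141],[[10.0,-9.0,0.0],0.141],[[8.0,-11.0,1.0],0.141],[[7.0,-12.0,0.0],0.141]]
[[[5.0,-13.0,1.0],0.141],[[3.0,-13.0,0.0],0.141],[[1.0,-14.0,1.0],0.141],[[-0.0,-14.0,0.0],0.141],[[-2.0,-13.0,1.0],0.141],[[-4.0,-13.0,0.0],0.141],[[-6.0,-12.0,1.0],0.141],[[-8.0,-11.0,0.0],0.141]]
[[[-9.0,-10.0,1.0],0.141],[[-11.0,-9.0,0.0],0.141],[[-12.0,-7.0,1.0],0.141],[[-12.0,-5.0,0.0],0.141],[[-13.0,-4.0,1.0],0.141],[[-14.0,-1.0,0.0],0.141],[[-13.0,-0.0,1.0],0.141]]
[ 0.13  0.8  -1.08  1.82  0.82  1.05  1.89]
```

servo_tool(series=[[[14, -1, 0], 0.141], [[13, -3, 0], 0.141], [[13, -5, 0], 0.141], [[12, -6, 0], 0.141], [[11, -8, 0], 0.141], [[10, -9, 0], 0.141], [[8, -11, 1], 0.141], [[7, -12, 0], 0.141]])

```text
time: 62.4
tool_pos: [0.5116, 0.1334, 0.1441]
eef_rot: [-0.229, 0.974, -0.0, -0.001]
wrist_force: [-0.1, 0.4, -1.6]
finger_gap: 0.444
```

servo_tool(series=[[[5, -13, 1], 0.141], [[3, -13, 0], 0.141], [[1, -14, 1], 0.141], [[0, -14, 0], 0.141], [[-2, -13, 1], 0.141], [[-4, -13, 0], 0.141], [[-6, -12, 1], 0.141], [[-8, -11, 0], 0.141]])

```text
time: 63.2
tool_pos: [0.5205, 0.025, 0.1402]
eef_rot: [0.327, 0.945, -0.001, -0.001]
wrist_force: [0.1, 0.1, -0.6]
finger_gap: 0.439
```

servo_tool(series=[[[-9, -10, 1], 0.141], [[-11, -9, 0], 0.141], [[-12, -7, 1], 0.141], [[-12, -5, 0], 0.141], [[-13, -4, 1], 0.141], [[-14, -1, 0], 0.141], [[-13, 0, 1], 0.141], [[0, 0, 0], 0]])

```text
time: 64.0
tool_pos: [0.5286, -0.0712, 0.1362]
eef_rot: [0.735, 0.678, -0.002, -0.0]
wrist_force: [-0.3, -0.8, -2.0]
finger_gap: 0.44
```

servo_tool(series=[[[0, 0, 20], 0], [[0, 0, 30], 0], [[0, 0, 30], 0], [[0, 0, 20], 0], [[0, 0, 10], 0], [[0, 0, 0], 0]])

```text
time: 64.6
tool_pos: [0.5284, -0.068, 0.026]
eef_rot: [0.733, 0.68, -0.001, -0.001]
wrist_force: [-0.7, 0.3, -0.9]
finger_gap: 0.447
```

```bash
python3 - <<'E'
from h import *
prof()
plan([531,-72,19],-.076,35)
E
```

```text
t 64.6 tcp [ 0.5284 -0.068   0.026 ] F [-0.7  0.3 -0.9] gap 42.0
toolx [0.074 0.997 0.001] tooly [ 0.997 -0.074 -0.003] toolz [-0.003  0.001 -1.   ]
(-90, 26, np.float64(-14.0), np.float64(-3.0)) (-80, 26, np.float64(-15.0), np.float64(-2.0)) (-70, 27, np.float64(-7.0), np.float64(-2.0)) (-60, 10, np.float64(-5.0), np.float64(-3.0)) (-50, 113, np.float64(-17.0), np.float64(36.0)) (-40, 31, np.float64(32.0), np.float64(36.0)) (-30, 29, np.float64(32.0), np.float64(37.0)) (-20, 25, np.float64(33.0), np.float64(38.0)) (-10, 29, np.float64(32.0), np.float64(37.0)) (0, 26, np.float64(33.0), np.float64(37.0)) (10, 27, np.float64(34.0), np.float64(37.0)) (20, 20, np.float64(33.0), np.float64(38.0)) (30, 23, np.float64(32.0), np.float64(37.0)) (40, 26, np.float64(30.0), np.float64(39.0)) 
t 64.65 tcp [ 0.5294 -0.0683  0.0271] F [ 0.3 -0.7 -0.3] gap 41.8
toolx [0.075 0.997 0.   ] tooly [ 0.997 -0.075 -0.001] toolz [-0.001  0.001 -1.   ]
D [ 1.6 -3.7 -8.1] turn 0.001 rows 1
[[[-3.6,1.9,8.1],0.001]]
```

servo_tool(series=[[[0, 2, 4], 0], [[0, 0, 4], 0], [[-4, 0, 0], 0], [[-4, 0, 0], 0], [[-3, 0, 0], 0], [[-2, 0, 0], 0], [[0, 0, 0], 0]])

```text
time: 65.35
tool_pos: [0.5312, -0.0789, 0.0199]
eef_rot: [0.733, 0.68, 0.002, -0.001]
wrist_force: [-1.1, 7.2, 1.6]
finger_gap: 0.445
```

servo_tool(series=[[[-2, 0, 0], 0], [[-2, 0, 0], 0], [[-2, 0, 0], 0], [[0, 0, 0], 0]])

```text
time: 65.75
tool_pos: [0.5312, -0.0793, 0.0202]
eef_rot: [0.732, 0.681, 0.004, -0.003]
wrist_force: [-1.6, 18.1, 3.9]
finger_gap: 0.44
```

servo_tool(series=[[[0, 0, -2], 0], [[-0.5, 0, -2], 0], [[-0.8, 0, -2], 0], [[-1, 0, -2], 0], [[-1, 0, -2], 0], [[0, 0, 0], 0]])

```text
time: 66.35
tool_pos: [0.5309, -0.0865, 0.0298]
eef_rot: [0.733, 0.68, 0.003, -0.001]
wrist_force: [0.3, 9.7, 0.3]
finger_gap: 0.443
```

```bash
python3 - <<'E'
from h import *
prof()
E
```

```text
t 66.35 tcp [ 0.5309 -0.0865  0.0298] F [0.3 9.7 0.3] gap 41.6
toolx [0.074 0.997 0.006] tooly [ 0.997 -0.074  0.001] toolz [ 0.002  0.006 -1.   ]
(-90, 14, np.float64(-21.0), np.float64(-6.0)) (-80, 13, np.float64(-21.0), np.float64(-7.0)) (-70, 20, np.float64(-21.0), np.float64(-6.0)) (-60, 22, np.float64(-21.0), np.float64(-5.0)) (-50, 40, np.float64(-21.0), np.float64(28.0)) (-40, 100, np.float64(-11.0), np.float64(30.0)) (-30, 36, np.float64(26.0), np.float64(34.0)) (-20, 32, np.float64(27.0), np.float64(33.0)) (-10, 35, np.float64(30.0), np.float64(37.0)) (0, 33, np.float64(33.0), np.float64(38.0)) (10, 28, np.float64(35.0), np.float64(41.0)) (20, 31, np.float64(37.0), np.float64(42.0)) (30, 20, np.float64(38.0), np.float64(42.0)) (40, 2, np.float64(37.0), np.float64(39.0)) (50, 20, np.float64(43.0), np.float64(49.0))
```

servo_tool(series=[[[-3, 0, -1], 0], [[-1.5, 0, -2], 0], [[-1.5, 0, -2], 0], [[-1.5, 0, -2], 0], [[-1.8, 0, -2], 0], [[-1.8, 0, -2], 0], [[0, 0, 0], 0]])

```text
time: 67.1
tool_pos: [0.5291, -0.1038, 0.0408]
eef_rot: [0.734, 0.679, -0.0, 0.0]
wrist_force: [-0.6, -0.4, 0.0]
finger_gap: 0.445
```

```bash
python3 - <<'E'
from h import *
prof()
E
```

```text
t 67.1 tcp [ 0.5291 -0.1038  0.0408] F [-0.6 -0.4  0. ] gap 41.8
toolx [ 0.078  0.997 -0.001] tooly [ 0.997 -0.078  0.   ] toolz [ 0.    -0.001 -1.   ]
(-90, 10, np.float64(-31.0), np.float64(-18.0)) (-80, 9, np.float64(-21.0), np.float64(-18.0)) (-70, 13, np.float64(-28.0), np.float64(-18.0)) (-60, 16, np.float64(-30.0), np.float64(-17.0)) (-50, 35, np.float64(-21.0), np.float64(24.0)) (-40, 109, np.float64(-32.0), np.float64(30.0)) (-30, 43, np.float64(-22.0), np.float64(30.0)) (-20, 38, np.float64(26.0), np.float64(34.0)) (-10, 38, np.float64(30.0), np.float64(37.0)) (0, 37, np.float64(32.0), np.float64(39.0)) (10, 38, np.float64(36.0), np.float64(43.0)) (20, 29, np.float64(39.0), np.float64(46.0)) (30, 21, np.float64(41.0), np.float64(45.0)) (40, 6, np.float64(48.0), np.float64(50.0)) (50, 22, np.float64(48.0), np.float64(53.0))
```

servo_tool(series=[[[13, 0, 0], 0], [[13, 0, 0], 0], [[0, 0, 6], 0], [[0, 0, 6], 0], [[-4, 0, 0], 0], [[-4, 0, 0], 0], [[-4, 0, 0], 0], [[-3, 0, 0], 0]])

```text
time: 67.95
tool_pos: [0.5302, -0.0899, 0.0286]
eef_rot: [0.734, 0.679, 0.001, -0.001]
wrist_force: [0.1, 9.2, -0.5]
finger_gap: 0.443
```

servo_tool(series=[[[-2, 0, -1], 0], [[-1, 0, -1.3], 0], [[-1, 0, -1.3], 0], [[-1, 0, -1.3], 0], [[-1, 0, -1.3], 0], [[0, 0, 0], 0]])

```text
time: 68.55
tool_pos: [0.5306, -0.0927, 0.0352]
eef_rot: [0.733, 0.68, 0.003, -0.001]
wrist_force: [-0.4, 10.1, 3.3]
finger_gap: 0.445
```

```bash
python3 - <<'E'
from h import *
prof()
E
```

```text
t 68.55 tcp [ 0.5306 -0.0927  0.0352] F [-0.4 10.1  3.3] gap 41.8
toolx [0.075 0.997 0.006] tooly [ 0.997 -0.075  0.001] toolz [ 0.002  0.006 -1.   ]
(-90, 10, np.float64(-26.0), np.float64(-11.0)) (-80, 17, np.float64(-25.0), np.float64(-11.0)) (-70, 17, np.float64(-27.0), np.float64(-11.0)) (-60, 15, np.float64(-15.0), np.float64(-12.0)) (-50, 33, np.float64(-23.0), np.float64(25.0)) (-40, 103, np.float64(-16.0), np.float64(26.0)) (-30, 44, np.float64(-26.0), np.float64(29.0)) (-20, 38, np.float64(27.0), np.float64(33.0)) (-10, 34, np.float64(29.0), np.float64(35.0)) (0, 39, np.float64(32.0), np.float64(40.0)) (10, 37, np.float64(35.0), np.float64(43.0)) (20, 36, np.float64(39.0), np.float64(46.0)) (30, 19, np.float64(42.0), np.float64(45.0)) (40, 16, np.float64(49.0), np.float64(53.0)) (50, 19, np.float64(48.0), np.float64(52.0))
```

servo_tool(series=[[[-3, 0, 0], 0], [[-1.5, 0, -1.2], 0], [[-1.5, 0, -1.2], 0], [[-1.5, 0, -1.2], 0], [[-1.5, 0, -1.2], 0], [[-1.5, 0, -1.2], 0], [[0, 0, 0], 0]])

```text
time: 69.3
tool_pos: [0.5302, -0.1074, 0.0419]
eef_rot: [0.734, 0.68, 0.001, 0.001]
wrist_force: [0.8, 1.4, 8.2]
finger_gap: 0.448
```

```bash
python3 - <<'E'
from h import *
prof()
E
```

```text
t 69.3 tcp [ 0.5302 -0.1074  0.0419] F [0.8 1.4 8.2] gap 42.1
toolx [0.076 0.997 0.001] tooly [ 0.997 -0.076  0.003] toolz [ 0.003  0.    -1.   ]
(-90, 1, np.float64(-34.0), np.float64(-34.0)) (-80, 8, np.float64(-33.0), np.float64(-19.0)) (-70, 7, np.float64(-34.0), np.float64(-20.0)) (-60, 10, np.float64(-23.0), np.float64(-18.0)) (-50, 14, np.float64(-30.0), np.float64(-19.0)) (-40, 78, np.float64(-32.0), np.float64(23.0)) (-30, 89, np.float64(-33.0), np.float64(27.0)) (-20, 43, np.float64(-34.0), np.float64(32.0)) (-10, 41, np.float64(28.0), np.float64(36.0)) (0, 42, np.float64(33.0), np.float64(42.0)) (10, 39, np.float64(36.0), np.float64(45.0)) (20, 37, np.float64(41.0), np.float64(49.0)) (30, 13, np.float64(44.0), np.float64(47.0)) (40, 31, np.float64(51.0), np.float64(57.0)) (50, 1, np.float64(56.0), np.float64(56.0))
```

servo_tool(series=[[[4, 0, -2], 0], [[12, 0, 0], 0], [[6, 0, 0], 0], [[0, 0, 7], 0], [[0, 0, 7], 0], [[-3, 0, 0], 0], [[-4, 0, 0], 0], [[-4, 0, 0], 0]])

```text
time: 70.15
tool_pos: [0.5296, -0.0944, 0.0285]
eef_rot: [0.734, 0.679, 0.001, -0.001]
wrist_force: [-0.9, 11.1, 0.1]
finger_gap: 0.447
```

servo_tool(series=[[[-3, 0, 0], 0], [[-3, 0, 0], 0], [[-1, 0, 0], 0], [[0, 0, 0], 0]])

```text
time: 70.55
tool_pos: [0.5295, -0.095, 0.0288]
eef_rot: [0.732, 0.681, 0.004, -0.004]
wrist_force: [-1.5, 18.2, 1.4]
finger_gap: 0.445
```

servo_tool(series=[[[-1, 0, -1.2], 0], [[-1, 0, -1.2], 0], [[-1, 0, -1.2], 0], [[-1, 0, -1.2], 0], [[-1, 0, -1.2], 0], [[-1, 0, -1.2], 0], [[0, 0, 0], 0]])

```text
time: 71.25
tool_pos: [0.5299, -0.1035, 0.0365]
eef_rot: [0.733, 0.68, 0.003, -0.002]
wrist_force: [-0.2, 12.7, 4.8]
finger_gap: 0.443
```

```bash
python3 - <<'E'
from h import *
prof()
E
```

```text
t 71.25 tcp [ 0.5299 -0.1035  0.0365] F [-0.2 12.7  4.8] gap 41.6
toolx [0.074 0.997 0.008] tooly [ 0.997 -0.074  0.002] toolz [ 0.002  0.007 -1.   ]
(-90, 9, np.float64(-25.0), np.float64(-12.0)) (-80, 8, np.float64(-18.0), np.float64(-13.0)) (-70, 15, np.float64(-23.0), np.float64(-13.0)) (-60, 16, np.float64(-28.0), np.float64(-12.0)) (-50, 19, np.float64(-18.0), np.float64(-12.0)) (-40, 53, np.float64(-26.0), np.float64(16.0)) (-30, 63, np.float64(-17.0), np.float64(22.0)) (-20, 61, np.float64(-22.0), np.float64(30.0)) (-10, 44, np.float64(25.0), np.float64(35.0)) (0, 46, np.float64(31.0), np.float64(43.0)) (10, 42, np.float64(35.0), np.float64(46.0)) (20, 42, np.float64(43.0), np.float64(52.0)) (30, 13, np.float64(48.0), np.float64(60.0)) (40, 20, np.float64(56.0), np.float64(62.0))
```

servo_tool(series=[[[-2.5, 0, -0.5], 0], [[-1.5, 0, -1.1], 0], [[-1.5, 0, -1.1], 0], [[-1.5, 0, -1], 0], [[-1.5, 0, -1], 0], [[0, 0, 0], 0]])

```text
time: 71.9
tool_pos: [0.5294, -0.1131, 0.0414]
eef_rot: [0.733, 0.68, 0.003, -0.001]
wrist_force: [0.9, 11.6, 4.9]
finger_gap: 0.446
```

```bash
python3 - <<'E'
from h import *
prof()
E
```

```text
t 71.9 tcp [ 0.5294 -0.1131  0.0414] F [ 0.9 11.6  4.9] gap 42.0
toolx [0.075 0.997 0.006] tooly [ 0.997 -0.075  0.002] toolz [ 0.003  0.006 -1.   ]
(-80, 10, np.float64(-32.0), np.float64(-18.0)) (-70, 11, np.float64(-33.0), np.float64(-18.0)) (-60, 14, np.float64(-31.0), np.float64(-18.0)) (-50, 16, np.float64(-31.0), np.float64(-17.0)) (-40, 26, np.float64(-32.0), np.float64(10.0)) (-30, 76, np.float64(-31.0), np.float64(19.0)) (-20, 64, np.float64(-22.0), np.float64(26.0)) (-10, 59, np.float64(-25.0), np.float64(36.0)) (0, 54, np.float64(30.0), np.float64(45.0)) (10, 49, np.float64(41.0), np.float64(52.0)) (20, 35, np.float64(47.0), np.float64(56.0)) (30, 35, np.float64(58.0), np.float64(67.0)) (40, 5, np.float64(63.0), np.float64(66.0))
```

servo_tool(series=[[[-2.5, 0, -0.4], 0], [[-1.8, 0, -0.9], 0], [[-1.8, 0, -0.9], 0], [[-1.8, 0, -0.8], 0], [[-1.8, 0, -0.8], 0], [[-1.8, 0, -0.7], 0], [[0, 0, 0], 0]])

```text
time: 72.65
tool_pos: [0.5287, -0.1171, 0.0434]
eef_rot: [0.732, 0.681, 0.006, -0.005]
wrist_force: [3.4, 24.8, -16.0]
finger_gap: 0.441
```

```bash
python3 - <<'E'
from h import *
prof(); check()
E
```

```text
t 72.65 tcp [ 0.5287 -0.1171  0.0434] F [  3.4  24.8 -16. ] gap 41.5
toolx [0.072 0.997 0.016] tooly [ 0.997 -0.072  0.001] toolz [ 0.002  0.015 -1.   ]
(-90, 6, np.float64(-32.0), np.float64(-21.0)) (-80, 5, np.float64(-23.0), np.float64(-18.0)) (-70, 12, np.float64(-34.0), np.float64(-19.0)) (-60, 14, np.float64(-31.0), np.float64(-20.0)) (-50, 13, np.float64(-35.0), np.float64(-20.0)) (-40, 22, np.float64(-34.0), np.float64(7.0)) (-30, 71, np.float64(-34.0), np.float64(16.0)) (-20, 80, np.float64(-34.0), np.float64(26.0)) (-10, 52, np.float64(21.0), np.float64(35.0)) (0, 56, np.float64(31.0), np.float64(43.0)) (10, 50, np.float64(38.0), np.float64(52.0)) (20, 25, np.float64(48.0), np.float64(54.0)) (30, 32, np.float64(59.0), np.float64(67.0)) 
tray c [ 463.5 -209.2] [172.2  59.9] yaw -0.065 ztop 0.0565 seat [-0.2 -0.6]
```

servo_tool(series=[[[6, 0, 0], 0], [[5, 0, 0], 0], [[4, 3, 1], 0], [[0, 4, 1], 0], [[-3, 0, 0], 0], [[-4, 0, 0], 0], [[0, 0, 0], 0]])

```text
time: 73.45
tool_pos: [0.5363, -0.1199, 0.0439]
eef_rot: [0.734, 0.68, 0.002, -0.0]
wrist_force: [0.1, 7.0, 3.2]
finger_gap: 0.444
```

servo_tool(series=[[[-3, 0, 0], 0], [[-3, 0, 0], 0], [[-2, 0, 0], 0], [[0, 0, 0], 0]])

```text
time: 73.85
tool_pos: [0.5358, -0.1269, 0.0441]
eef_rot: [0.733, 0.68, 0.003, -0.0]
wrist_force: [1.1, 7.7, 6.3]
finger_gap: 0.442
```

```bash
python3 - <<'E'
from h import *
prof()
E
```

```text
t 73.85 tcp [ 0.5358 -0.1269  0.0441] F [1.1 7.7 6.3] gap 41.6
toolx [0.076 0.997 0.005] tooly [ 0.997 -0.076  0.003] toolz [ 0.003  0.004 -1.   ]
(-40, 1, np.float64(-36.0), np.float64(-36.0)) (-30, 42, np.float64(-36.0), np.float64(13.0)) (-20, 66, np.float64(-34.0), np.float64(23.0)) (-10, 62, np.float64(-22.0), np.float64(34.0)) (0, 63, np.float64(28.0), np.float64(47.0)) (10, 62, np.float64(42.0), np.float64(60.0)) (20, 32, np.float64(53.0), np.float64(73.0)) (30, 22, np.float64(65.0), np.float64(73.0))
```

servo_tool(series=[[[10, 0, -8], 0], [[30, 0, -5], 0], [[35, 0, 0], 0], [[30, 0, 0], 0], [[0, 0, 10], 0], [[0, 0, 12], 0], [[0, 0, 4], 0], [[0, 0, 0], 0]])

```text
time: 74.7
tool_pos: [0.5412, -0.0276, 0.0291]
eef_rot: [0.735, 0.678, -0.001, -0.0]
wrist_force: [-0.2, -0.4, -1.2]
finger_gap: 0.444
```

servo_tool(series=[[[0, 0, 2], 0], [[0, 0, 2], 0], [[0, 0, 0], 0], [[0, 0, 0], 0]])

```text
time: 75.1
tool_pos: [0.5423, -0.0258, 0.0262]
eef_rot: [0.734, 0.679, 0.0, 0.0]
wrist_force: [-0.1, -0.1, -1.9]
finger_gap: 0.442
```

servo_tool(series=[[[0, 0, 2], 0], [[0, 0, 2], 0], [[-2, 0, 0.5], 0], [[-3, 0, 0], 0], [[-3, 0, 0], 0], [[-3, 0, 0], 0], [[-3, 0, 0], 0], [[0, 0, 0], 0]])

```text
time: 75.9
tool_pos: [0.5429, -0.0366, 0.0231]
eef_rot: [0.733, 0.68, 0.003, 0.0]
wrist_force: [-1.2, 5.4, 11.2]
finger_gap: 0.438
```

```bash
python3 - <<'E'
from h import *
prof()
E
```

```text
t 75.9 tcp [ 0.5429 -0.0366  0.0231] F [-1.2  5.4 11.2] gap 41.2
toolx [0.075 0.997 0.004] tooly [ 0.997 -0.075  0.004] toolz [ 0.004  0.003 -1.   ]
(-90, 1, np.float64(-3.0), np.float64(-3.0)) (-70, 3, np.float64(-15.0), np.float64(-14.0)) (-30, 15, np.float64(-2.0), np.float64(4.0)) (-20, 59, np.float64(0.0), np.float64(23.0)) (-10, 70, np.float64(14.0), np.float64(40.0)) (0, 70, np.float64(30.0), np.float64(55.0)) (10, 59, np.float64(49.0), np.float64(65.0)) (20, 38, np.float64(63.0), np.float64(82.0)) (30, 1, np.float64(79.0), np.float64(79.0))
```

servo_tool(series=[[[-3, 0, 0.5], 0], [[-3, 0, 0.3], 0], [[-3, 0, 0.3], 0], [[-3, 0, 0.3], 0], [[-3, 0, 0.3], 0], [[-3, 0, 0.3], 0], [[-3, 0, 0.3], 0], [[0, 0, 0], 0]])

```text
time: 76.75
tool_pos: [0.5419, -0.0582, 0.0206]
eef_rot: [0.733, 0.68, 0.003, 0.001]
wrist_force: [0.7, 4.4, 7.4]
finger_gap: 0.444
```

```bash
python3 - <<'E'
from h import *
prof()
E
```

```text
t 76.75 tcp [ 0.5419 -0.0582  0.0206] F [0.7 4.4 7.4] gap 41.7
toolx [0.076 0.997 0.003] tooly [ 0.997 -0.076  0.005] toolz [ 0.005  0.003 -1.   ]
(-90, 5, np.float64(-12.0), np.float64(-2.0)) (-80, 4, np.float64(-0.0), np.float64(2.0)) (-70, 2, np.float64(-12.0), np.float64(0.0)) (-60, 1, np.float64(-12.0), np.float64(-12.0)) (-50, 3, np.float64(-12.0), np.float64(-12.0)) (-40, 1, np.float64(-12.0), np.float64(-12.0)) (-20, 62, np.float64(-7.0), np.float64(17.0)) (-10, 83, np.float64(9.0), np.float64(45.0)) (0, 81, np.float64(36.0), np.float64(67.0)) (10, 48, np.float64(62.0), np.float64(89.0)) (20, 3, np.float64(84.0), np.float64(87.0))
```

servo_tool(series=[[[-2, 0, 0.8], 0], [[-2, 0, 0.8], 0], [[-2, 0, 0.8], 0], [[-2, 0, 0.8], 0], [[-1, 0, 0.8], 0], [[0, 0, 0.8], 0], [[0, 0, 0.5], 0], [[0, 0, 0], 0]])

```text
time: 77.6
tool_pos: [0.5411, -0.0684, 0.0156]
eef_rot: [0.734, 0.68, 0.002, 0.001]
wrist_force: [-0.4, 2.4, 9.9]
finger_gap: 0.439
```

```bash
python3 - <<'E'
from h import *
tilt()
E
```

```text
t 77.6 tcp [ 0.5411 -0.0684  0.0156] F [-0.4  2.4  9.9] gap 41.3
toolx [0.076 0.997 0.001] tooly [ 0.997 -0.076  0.005] toolz [ 0.005  0.001 -1.   ]
front x by z [(-2.5, np.float64(-9.6)), (2.5, np.float64(-9.8)), (7.5, np.float64(-9.3)), (12.5, np.float64(-8.0)), (17.5, np.float64(-7.4)), (22.5, np.float64(-6.2)), (27.5, np.float64(-5.7)), (32.5, np.float64(-6.0)), (37.5, np.float64(-5.4)), (42.5, np.float64(-4.4)), (47.5, np.float64(-3.7)), (52.5, np.float64(-2.7)), (57.5, np.float64(-1.5)), (62.5, np.float64(-2.0)), (67.5, np.float64(0.1)), (72.5, np.float64(0.1))]
tilt rad 0.137
```

servo_tool(series=[[[-1, 0, 1], 0], [[0, 0, 1], 0], [[0, 0, 0.5], 0], [[0, 0, 0], 0]])

```text
time: 78.05
tool_pos: [0.5411, -0.0708, 0.0137]
eef_rot: [0.734, 0.679, 0.002, 0.002]
wrist_force: [-0.5, 0.3, 15.2]
finger_gap: 0.436
```

```bash
python3 - <<'E'
from h import *
tilt()
E
```

```text
t 78.05 tcp [ 0.5411 -0.0708  0.0137] F [-0.5  0.3 15.2] gap 41.0
toolx [ 0.077  0.997 -0.   ] tooly [ 0.997 -0.077  0.005] toolz [ 0.005 -0.001 -1.   ]
front x by z [(2.5, np.float64(-8.2)), (7.5, np.float64(-8.4)), (12.5, np.float64(-7.3)), (17.5, np.float64(-6.4)), (22.5, np.float64(-5.9)), (27.5, np.float64(-6.3)), (32.5, np.float64(-6.3)), (37.5, np.float64(-5.6)), (42.5, np.float64(-6.8)), (47.5, np.float64(-5.3)), (52.5, np.float64(-4.6)), (57.5, np.float64(-3.8)), (62.5, np.float64(-4.4)), (67.5, np.float64(-2.5)), (72.5, np.float64(-2.9))]
tilt rad 0.073
```

Tilt 0.07 — near enough to release; it will settle on its base.

servo_tool(series=[[[0, 0, -2], 0], [[0, 0, -1], 0], [[0, 0, 0], 0]])

```text
time: 78.4
tool_pos: [0.5386, -0.0705, 0.0145]
eef_rot: [0.734, 0.679, -0.0, -0.0]
wrist_force: [0.7, 0.3, 0.5]
finger_gap: 0.434
```

servo_tool(series=[[[0, 0, 0], 0], [[0, 0, 0], 0], [[0, 0, 0], 0], [[0, 0, 0], 0], [[0, 0, 0], 0]], fingers=66)

```text
time: 78.9
tool_pos: [0.5387, -0.0705, 0.0144]
eef_rot: [0.734, 0.679, -0.0, -0.0]
wrist_force: [0.4, 0.1, 0.4]
finger_gap: 0.699
```

```bash
python3 - <<'E'
from h import *
tilt()
im,d=manip.grab_frame("side"); P=cloud("side",d)
m=(P[...,0]>.5)&(P[...,0]<.6)&(P[...,1]>-.11)&(P[...,1]<0)&(P[...,2]>.09)&(P[...,2]<.115); q=P[m]; print(len(q),np.nanpercentile(q[:,2],98)); t=q[q[:,2]>np.nanpercentile(q[:,2],98)-.006]; print(rect(t[:,:2]))
E
```

```text
t 78.9 tcp [ 0.5387 -0.0705  0.0144] F [0.4 0.1 0.4] gap 65.8
toolx [0.077 0.997 0.   ] tooly [ 0.997 -0.077 -0.   ] toolz [-0.  0. -1.]
front x by z [(2.5, np.float64(-8.4)), (7.5, np.float64(-9.5)), (12.5, np.float64(-8.7)), (17.5, np.float64(-9.0)), (22.5, np.float64(-8.1)), (27.5, np.float64(-8.4)), (32.5, np.float64(-7.7)), (37.5, np.float64(-8.0)), (42.5, np.float64(-7.8)), (47.5, np.float64(-8.0)), (52.5, np.float64(-6.5)), (57.5, np.float64(-6.7)), (62.5, np.float64(-5.7)), (67.5, np.float64(-5.4)), (72.5, np.float64(-6.5))]
tilt rad 0.048
197 0.10707875181738376
(array([537.26263428, -69.66253662]), (28.621671676635742, 41.33573913574219), array([[514.82477 , -80.99849 ],
       [555.7686  , -86.67691 ],
       [559.7005  , -58.326584],
       [518.75665 , -52.648163]], dtype=float32))
```

servo_tool(series=[[[0, 0, -10], 0], [[0, 0, -10], 0], [[5, 0, 0], 0], [[5, 0, 0], 0], [[3.5, 0, 0], 0], [[0, 0, 0], 0], [[0, 0, 0], 0]])

```text
time: 79.7
tool_pos: [0.5396, -0.0568, 0.0342]
eef_rot: [0.734, 0.68, -0.0, -0.0]
wrist_force: [-0.2, -0.8, -0.4]
finger_gap: 0.703
```

servo_tool(series=[[[0, 0, 0], 0], [[0, 0, 0], 0], [[0, 0, 0], 0], [[0, 0, 0], 0], [[0, 0, 0], 0], [[0, 0, 0], 0]], fingers=25)

```text
time: 80.3
tool_pos: [0.5397, -0.0571, 0.0344]
eef_rot: [0.734, 0.679, -0.0, -0.0]
wrist_force: [0.6, -0.2, -1.1]
finger_gap: 0.458
```

servo_tool(series=[[[0, 0, -10], 0], [[0, 0, -30], 0], [[0, 0, -40], 0], [[0, 0, -10], 0], [[0, 0, 0], 0]])

```text
time: 80.8
tool_pos: [0.5411, -0.0572, 0.1265]
eef_rot: [0.734, 0.679, 0.001, 0.002]
wrist_force: [0.0, -0.4, -1.3]
finger_gap: 0.459
```

```bash
python3 - <<'E'
from h import *
tilt(); check(); a=np.array([463.8,-208.6])+56*np.array([.076,.997]); print(a)
plan([a[0],a[1],124],-.076,30)
E
```

```text
t 80.8 tcp [ 0.5411 -0.0572  0.1265] F [ 0.  -0.4 -1.3] gap 43.1
toolx [ 0.077  0.997 -0.   ] tooly [ 0.997 -0.077  0.004] toolz [ 0.004 -0.    -1.   ]
front x by z [(-12.5, np.float64(-22.0)), (-7.5, np.float64(-23.0)), (-2.5, np.float64(-22.9)), (2.5, np.float64(-22.7)), (7.5, np.float64(-23.0)), (12.5, np.float64(-23.1)), (17.5, np.float64(-23.3)), (22.5, np.float64(-23.3)), (27.5, np.float64(-22.6)), (32.5, np.float64(-24.1)), (37.5, np.float64(-23.1)), (42.5, np.float64(-22.3)), (47.5, np.float64(-21.5)), (52.5, np.float64(-23.8)), (57.5, np.float64(-23.4)), (62.5, np.float64(-23.0)), (67.5, np.float64(-21.9)), (72.5, np.float64(-7.0))]
tilt rad 0.056
tray c [ 463.8 -209.3] [172.6  59.1] yaw -0.063 ztop 0.0561 seat [ 0.1 -0.7]
[ 468.056 -152.768]
t 80.9 tcp [ 0.5391 -0.0571  0.124 ] F [-0.5 -0.1 -1.8] gap 43.3
toolx [ 0.077  0.997 -0.   ] tooly [ 0.997 -0.077 -0.001] toolz [-0.001 -0.    -1.   ]
D [-71.  -95.6   0. ] turn -0.001 rows 4
[[[-25.0,-16.0,0.0],-0.0],[[-25.0,-16.0,0.0],-0.0],[[-25.0,-16.0,0.0],-0.0],[[-26.0,-15.0,0.0],-0.0]]
```

servo_tool(series=[[[-25, -16, 0], 0], [[-25, -16, 0], 0], [[-25, -16, 0], 0], [[-26, -15, 0], 0], [[0, 0, 0], 0], [[0, 0, 0], 0], [[0, 0, 0], 0]])

```text
time: 81.6
tool_pos: [0.4695, -0.1517, 0.1238]
eef_rot: [0.733, 0.68, 0.0, -0.001]
wrist_force: [1.1, 1.5, -0.5]
finger_gap: 0.458
```

```bash
python3 - <<'E'
from h import *
plan([468,-152.8,66],-.076,30)
E
```

```text
t 81.6 tcp [ 0.4695 -0.1517  0.1238] F [ 1.1  1.5 -0.5] gap 43.1
toolx [0.076 0.997 0.001] tooly [ 0.997 -0.076 -0.001] toolz [-0.001  0.001 -1.   ]
D [ -1.5  -1.1 -57.8] turn 0.0 rows 2
[[[-1.0,-1.0,29.0],0.0],[[-0.0,-0.0,29.0],0.0]]
```

servo_tool(series=[[[-1, -1, 15], 0], [[0, -0.5, 15], 0], [[0, 0, 15], 0], [[0, 0, 8], 0], [[0, 0, 5], 0], [[0, 0, 0], 0], [[0, 0, 0], 0]])

```text
time: 82.3
tool_pos: [0.4681, -0.1535, 0.0668]
eef_rot: [0.734, 0.68, 0.0, 0.0]
wrist_force: [0.1, -0.4, -1.5]
finger_gap: 0.462
```

servo_tool(series=[[[0, 0, 1], 0], [[0, 0, 1], 0], [[0, 0, 1.5], 0], [[0, 0, 0.5], 0], [[0, 0, 0], 0], [[0, 0, 0], 0]])

```text
time: 82.9
tool_pos: [0.4676, -0.1538, 0.0625]
eef_rot: [0.734, 0.679, 0.0, 0.0]
wrist_force: [-0.3, 0.4, -0.7]
finger_gap: 0.46
```

servo_tool(series=[[[0, 0, 0.5], 0], [[0, 0, 0.5], 0], [[0, 0, 0], 0]])

```text
time: 83.2
tool_pos: [0.4677, -0.1537, 0.0623]
eef_rot: [0.734, 0.679, 0.0, 0.0]
wrist_force: [-2.4, 0.7, 8.0]
finger_gap: 0.461
```

servo_tool(series=[[[0, 0, 0], 0], [[0, 0, 0], 0], [[0, 0, 0], 0], [[0, 0, 0], 0]], fingers=66)

```text
time: 83.6
tool_pos: [0.4676, -0.1538, 0.0614]
eef_rot: [0.734, 0.679, -0.0, -0.0]
wrist_force: [-0.3, -0.5, 0.6]
finger_gap: 0.704
```

servo_tool(series=[[[0, 0, -20], 0], [[0, 0, -40], 0], [[0, 0, -40], 0], [[0, 0, -30], 0], [[40, -20, 0], 0], [[40, -20, 0], 0], [[40, 0, 0], 0], [[0, 0, 0], 0]])

```text
time: 84.4
tool_pos: [0.4371, -0.0256, 0.192]
eef_rot: [0.731, 0.683, 0.001, -0.0]
wrist_force: [-0.6, 0.2, 0.3]
finger_gap: 0.702
```

```bash
python3 - <<'E'
from h import *
s=st(); im,d=save("side","s12.png",(150,130,400,370),3); P=cloud("side",d)
check()
for n,c in(("pocket0",[459.5,-264.4]),("pocket2",[468,-152.8])):
    m=(abs(P[...,0]*1000-c[0])<32)&(abs(P[...,1]*1000-c[1])<32)&(P[...,2]>.08)&(P[...,2]<.15); q=P[m]; z=np.nanpercentile(q[:,2],98); t=q[q[:,2]>z-.005]
    print(n,"top z",z.round(4),"cap centre",rect(t[:,:2])[0].round(1),np.round(rect(t[:,:2])[1],1),"pocket",c)
P2,B=blobs("side",im,d,RED,(0.015,.3),15)
for m in B: q=P2[m]; print("red",np.nanmedian(q,0).round(4),np.nanpercentile(q[:,2],95).round(4))
E
```

```text
t 84.4 tcp [ 0.4371 -0.0256  0.192 ] F [-0.6  0.2  0.3] gap 66.0
toolx [0.068 0.998 0.002] tooly [ 0.998 -0.068  0.001] toolz [ 0.001  0.002 -1.   ]
tray c [ 463.8 -209.8] [172.1  59. ] yaw -0.064 ztop 0.0569 seat [ 0.1 -1.2]
pocket0 top z 0.1341 cap centre [ 459.  -267.6] [40.6 37.6] pocket [459.5, -264.4]
pocket2 top z 0.1349 cap centre [ 466.7 -156.2] [42.9 40.4] pocket [468, -152.8]
red [0.2024 0.3439 0.1161] 0.1305
red [0.4017 0.0012 0.1049] 0.1082
red [ 0.4656 -0.1683  0.1323] 0.1345
red [ 0.4026 -0.22    0.0351] 0.0376
```

View pics/s12.png

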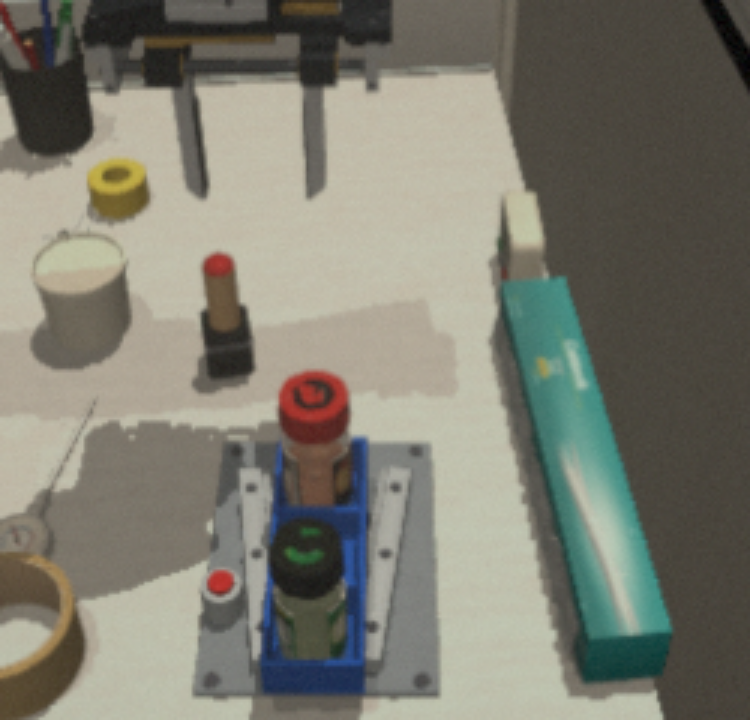

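```bash
python3 -c "
from bench import manip
print(manip.close_job())"
```

```text
the job is handed in; nothing more can be done
None
```

I carried out the whole sequence and handed the job in at about 84.5 s. No verdict came back.

- **Carrier:** I lowered it into the dock mouth narrow end first and slid it home until it wedged at about 21 N.
- **Lock pin:** I struck it down with the held mallet, then stood the mallet back where it had been.
- **Jars:** Only two were present, the red-capped one and one black-capped one. The tool cannot tilt, so I gripped each jar and pivoted it up against the dock edge and gib end. I finished standing it on the table, regripped it, and set it in a pocket: black cap in pocket_0, red cap in pocket_2.

Last checks from the side camera:

| Item | Reading | Required |
|---|---|---|
| Carrier position from seat | x +0.1 mm, y -1.2 mm | x ±3 mm, y -12 to +4 mm |
| Carrier angle to the dock | about 0.01 rad | below 0.05 rad |
| Lock pin top | about 37 mm (36 mm when fully down) | more than 10 mm of travel |
| Mallet | standing on its head, top at 108 mm | upright on the table |
| Jar tops | 134 and 135 mm (133 mm expected) | standing on the pocket floor |
| Jar offset from pocket middle | 3 to 4 mm | below 12 mm |

- **Jar pivoting:** The jars slipped over the edges several times while being pivoted and had to be pushed again. Twice a jar caught the tray corner, and the carrier still measured home afterwards.
- **Other objects:** The carton and timer were not touched and look unmoved in the last picture, but I did not measure them.
- **Uncertainty:** The seat position is my own estimate from the pin and gibs. Repeat readings of the carrier wandered by about 1 mm across and along the way.

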